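Set up the moulding cradle

ROBOT

A 6-joint arm with a two-finger parallel gripper is mounted at the origin on the work surface. World frame = base frame: x ahead of the robot, y to its left, z up, the work surface at z = 0. Lengths are in m, angles in rad, forces in N, time in s.
With the tool pointing down it reaches from about 0.3 to 0.775 m from the base axis. Payload 14.6 kg.
Tool frame: the origin (TCP) lies at the very end of the fingers, on their centre line; the grasp point (between the pads) lies 19 mm behind it; z points along the fingers, y is the line along which they close (so a half turn about z gives the same grasp; the last joint's range is limited). The gripper opens to 94 mm and grips with 3 to 60 N. Pads are 16 mm wide; open, the fingers measure 119 mm over their backs; the gripper's body (75 mm by 177 mm) begins 78 mm behind the grasp point.
Start: joints at [1.109, 0.3, 1.521, -0, 1.321, -0.067], TCP at [0.212, 0.508, 0.205] pointing down, gripper open.
Joint ranges: [-3.03, 3.03], [-0.79, 2.21], [0.23, 2.52], [-1.04, 4.18], [0, 3.07], [-2.55, 2.55]. Speed limits (rad/s): [2.22, 2.22, 2.57, 3.14, 3.14, 3.14].

INTERFACE

Orientations are given as [roll, pitch, yaw] about the fixed x, y, z axes, in that order (R = Rz(yaw) Ry(pitch) Rx(roll)).
In Python, from station import ctrl gives the robot as it stands. The module is installed in compiled form; this text tells all that it offers.
- The arm moves only by the tool step_arm, never from a script. Its argument "deltas" is a list of rows, each an object with "dp": the shift along the tool's x, y, z scaled (see below), a list of three; "twist": the turn about the tool's z scaled (see below). In form: [{"dp": [tx, ty, tz], "twist": twist}, ...]. A call has 1 to 12 rows; each row shifts and turns the commanded pose from where the row before left it, along the tool's axes as they then stand; what a row does not reach is not made up. The controller multiplies each number of a shift by 0.04 m and each number of a turn by 4 degrees. A row lasts 1/10 s, in which the tool goes at most 50 mm and 8.59 degrees, less where a joint would pass 70% of its speed; a pose out of reach is approached as far as the arm can. A call with a number of a shift or a turn outside -1 to 1 is refused whole. A call with a gripper value outside its range is refused whole. "gripper" is the opening, from -1 (shut) to 1 (fully open), set as the call begins (left out, the last holds). The fingers move at their own pace and stop on an object; "squeeze" is the grip in N (left out, the last holds). Time passes only in rows, so rows that do not move let the fingers close. It gives the time, the measured TCP pose, the force, the opening and the grip force at its end, in the units of the state.
- ctrl.get_obs(): the state, without advancing time (a new reading comes with each control period).
- ctrl.camera(name): name is "side" or "top" or "wrist"; returns (picture, depth): 420x560x3 uint8, red, green, blue; 420x560 float32, m along the optical axis (not along the pixel's ray), 0 where there is no reading.
- ctrl.get_calibration(name): a dict with "fx", "fy", "cx", "cy" (pixels), "distortion" ([k1, k2, p1, p2, k3] as OpenCV has them; the pictures are not rectified), "world_to_cam" (4x4, takes a point from world to camera coordinates); the wrist camera has in their place "hand_eye" (4x4, takes a point from camera to tool coordinates, whose origin is the TCP and whose axes are the flange's). Camera axes: x right, y down, z forward; pixel columns grow to the right and rows downward; lengths in m; the calibration is good to about 2 mm. A picture is of the moment at which its call begins: read the wrist's pose just before it. get_calibration takes no time and is no camera call.
- ctrl.hand_in(): hands the job in; it is judged then, once.
Trained networks look in the newest picture that a camera, given by its name, has taken for a name from the list of things; names that differ only in an ending like _2 or _b are one class to them, and where a whole thing is asked for, a point or a joint stands for the part that bears it (a point fixed in the world has none). Each returns a list of dicts, best first, with "conf" (0 to 1); they miss things now and then, are a little off and sometimes report something else, mostly with a low value. They report only what shows in the picture. A call takes as long as a camera call.
- ctrl.spot_in(camera, label): "rect" ([left, top, right, bottom] as shares, 0 to 1, of the picture: columns of its width, rows of its height, round what is visible of it).
- ctrl.cut_out(camera, label): "pixels" (420x560 bool, what is visible of it) and "rect" ([left, top, right, bottom] as shares, 0 to 1, of the picture: columns of its width, rows of its height, round what is visible of it).
The state is a dict: "time_s": time; "qpos": joint angles; "joint_vel": joint speeds; "tau": joint torques, N m; "ee_pos": TCP position; "eef_rot": TCP orientation; "force": force on the tool from outside, world axes, zero at the start; "moment": the same for the moment, N m; "grip_width": finger opening in m; "grip_force": force on a finger pad.
Only numpy, scipy, OpenCV 4.12 (cv2) and the standard library are available. Lean on these libraries where they do the work, as an engineer would, in place of code of your own. Each camera call takes 0.05 s, during which the arm holds its last target. There are 200 camera calls.

TASK

Set up the cradle for the moulding: slide every support block from the open front end onto a rail of its own, pin end towards the front so that the saddles line up, until the leaf catch snaps up behind it, and only then drive its locking pin fully down with the mallet (never with the gripper). When all the pins are down, lay the length of moulding in the saddles across all the blocks, and stand the mallet on the pad of its stand, head squarely on the pad and handle level. Leave the other things on the bench where they are.

Things in the scene. Friction and masses are not known exactly. Their poses are not given: they have to be found in the camera images.
- cradle: Fixed dark steel plate, 160 x 250 x 8 mm, with three aluminium T rails along its x, at y = -80, 0, 80 mm, open at the front (-x, towards the robot), and a 50 mm high stop wall at the back. Rails: x = -85 to 46 mm, web 14 mm wide, cap 26 mm wide at z = 22 to 30 mm, with a narrower 15 mm long nose. Origin on the table. A block is home with its origin at x = -3 to 1, z = 11.5 mm of this frame
- leaf1 (a joint): Spring leaf catch in the top of the right (-y) rail (y = -80 mm of the cradle), free end at x = -48 mm, 5 mm above the cap. 0 rad: up; about 0.18: pressed flat while a block passes (a few N). Snaps back to 0 behind a block that is home and then holds it
- leaf2 (a joint): Spring leaf catch in the top of the middle rail (y = 0 mm of the cradle), free end at x = -48 mm, 5 mm above the cap. 0 rad: up; about 0.18: pressed flat while a block passes (a few N). Snaps back to 0 behind a block that is home and then holds it
- leaf3 (a joint): Spring leaf catch in the top of the left (+y) rail (y = 80 mm of the cradle), free end at x = -48 mm, 5 mm above the cap. 0 rad: up; about 0.18: pressed flat while a block passes (a few N). Snaps back to 0 behind a block that is home and then holds it
- block1: Beech support block (two or three of the three alike are there), 90 mm long (x), 50 mm wide (y) up to z = 28 mm, then a neck 34 mm wide up to its top at z = 60 mm, 0.3 kg. Origin: centre of its underside. Pin at its -x end, saddle at its +x end; on the table it stands upright, +x roughly away from the robot (within 0.3 rad). Grip it across the neck
- pin1 (a joint): Sprung locking pin of block1: travel in m, 0 = up (under side of the head 16 mm above the block's top), 0.016 = fully down, head sitting on the block. Needs about 6 to 8 N downward and stays wherever it has been driven
- pinhead1: Round steel head of that pin, 22 mm across, 8 mm thick, at x = -29, y = 0 mm of block1; origin: centre of its underside
- block2: Support block just like block1. T slot along its underside: 19 mm wide from z = 0 to 8 mm, then 30 mm wide up to z = 18.5 mm; so it goes on a rail only from the rail's front end, slid along the cradle's +x from an origin of x = -135 mm or less, with 2 mm play each side and 2.5 mm up and down
- pin2 (a joint): Sprung locking pin of block2: travel in m, 0 = up (under side of the head 16 mm above the block's top), 0.016 = fully down, head sitting on the block. Needs about 6 to 8 N downward and stays wherever it has been driven
- pinhead2: Round steel head of that pin, 22 mm across, 8 mm thick, at x = -29, y = 0 mm of block2; origin: centre of its underside
- block3: Support block just like block1. Saddle on top of each block: a trough along y, 40 mm wide, centred at x = 19.5 mm of the block, floor at z = 60 mm, between two ridges 6 mm high and 5 mm thick
- pin3 (a joint): Sprung locking pin of block3: travel in m, 0 = up (under side of the head 16 mm above the block's top), 0.016 = fully down, head sitting on the block. Needs about 6 to 8 N downward and stays wherever it has been driven
- pinhead3: Round steel head of that pin, 22 mm across, 8 mm thick, at x = -29, y = 0 mm of block3; origin: centre of its underside
- mallet: Wooden mallet, 0.32 kg. Origin: centre of the head, 50 mm (x) x 60 x 60 mm; square handle 24 x 24 mm from x = -25 to x = -145 mm. Stands on a side of its head with the handle level, origin 30 mm above what it stands on; balances 18 mm from the origin towards the handle. Any of the head's four sides strikes
- pad (a point): Centre of the rubber pad, 64 x 64 mm, on top of the fixed wooden mallet stand (foot 90 x 90 mm), 45 mm above the table
- moulding: Length of gilded picture frame moulding, 200 mm long (y), 34 x 34 mm in section, 0.22 kg. Origin: its centre; lies on the table. Home in the saddles its centre is 17 mm above the saddle floors
- bowl: White bowl, 110 mm across; a bystander
- jar: Amber jar, 80 mm high; a bystander
- can: Small steel can, 60 mm high; a bystander
- sander: Cork sanding block, 100 x 60 x 35 mm; a bystander
- brush: Paint brush, 190 mm long; a bystander
- corner: Gilded corner sample, L shaped, 110 mm; a bystander
- tub: White plastic tub, 100 mm high; a bystander

How it is judged:
On the way, in this order (a step that is already met when the one before it is completed fails the run):
1. every block is home on a rail, its leaf catch up behind it, and its pin is driven down (x of block1 in the frame of cradle between -0.005 and 0.005 m and z of block1 in the frame of cradle between 0.0075 and 0.0165 m and ((y of block1 in the frame of cradle between -0.085 and -0.075 m and value of joint leaf1 below 0.05 rad) or (y of block1 in the frame of cradle between -0.005 and 0.005 m and value of joint leaf2 below 0.05 rad) or (y of block1 in the frame of cradle between 0.075 and 0.085 m and value of joint leaf3 below 0.05 rad)) and x of each of pinhead1, pinhead2, pinhead3 in the frame of cradle below -0.01 m and x of block2 in the frame of cradle between -0.005 and 0.005 m and z of block2 in the frame of cradle between 0.0075 and 0.0165 m and ((y of block2 in the frame of cradle between -0.085 and -0.075 m and value of joint leaf1 below 0.05 rad) or (y of block2 in the frame of cradle between -0.005 and 0.005 m and value of joint leaf2 below 0.05 rad) or (y of block2 in the frame of cradle between 0.075 and 0.085 m and value of joint leaf3 below 0.05 rad)) and x of block3 in the frame of cradle between -0.005 and 0.005 m and z of block3 in the frame of cradle between 0.0075 and 0.0165 m and ((y of block3 in the frame of cradle between -0.085 and -0.075 m and value of joint leaf1 below 0.05 rad) or (y of block3 in the frame of cradle between -0.005 and 0.005 m and value of joint leaf2 below 0.05 rad) or (y of block3 in the frame of cradle between 0.075 and 0.085 m and value of joint leaf3 below 0.05 rad)) and value of joint each of pin1, pin2, pin3 above 0.0125 m), for 0.2 s.
2. the moulding lies in the saddles across all the blocks (x of moulding in the frame of block1 between 0.0125 and 0.0265 m and y of moulding in the frame of block1 between -0.095 and 0.095 m and z of moulding in the frame of block1 between 0.073 and 0.081 m and x of moulding in the frame of block2 between 0.0125 and 0.0265 m and y of moulding in the frame of block2 between -0.095 and 0.095 m and z of moulding in the frame of block2 between 0.073 and 0.081 m and x of moulding in the frame of block3 between 0.0125 and 0.0265 m and y of moulding in the frame of block3 between -0.095 and 0.095 m and z of moulding in the frame of block3 between 0.073 and 0.081 m and angle between the y axis of moulding and the y axis of cradle, either way round below 0.07 rad and linear speed of moulding below 0.02 m/s), for 0.2 s.
At the end, for the whole second after the job is handed in: Every present block home (5 mm) with its rail's leaf up (< 0.05 rad); pins down > 12.5 of 16 mm; moulding at rest in every saddle (7 mm across, 4 mm in height, 0.07 rad), reaching over each block's middle; mallet at rest on its pad, head within 20 mm of centre, handle level (all of step 1 and all of step 2 and horizontal distance between mallet and pad below 0.02 m and z of mallet in the frame of pad between 0.025 and 0.035 m and angle between mallet's own x axis and vertical between 1.45 and 1.69 rad and linear speed of mallet below 0.02 m/s); the robot touches nothing.
It fails at once if the pin of block1 is driven before the block is home on a rail (value of joint pin1 above 0.006 m and not (x of block1 in the frame of cradle between -0.005 and 0.005 m and z of block1 in the frame of cradle between 0.0075 and 0.0165 m and ((y of block1 in the frame of cradle between -0.085 and -0.075 m and value of joint leaf1 below 0.05 rad) or (y of block1 in the frame of cradle between -0.005 and 0.005 m and value of joint leaf2 below 0.05 rad) or (y of block1 in the frame of cradle between 0.075 and 0.085 m and value of joint leaf3 below 0.05 rad)) and x of pinhead1 in the frame of cradle below -0.01 m)).
It fails at once if the pin of block2 is driven before the block is home on a rail (value of joint pin2 above 0.006 m and not (x of block2 in the frame of cradle between -0.005 and 0.005 m and z of block2 in the frame of cradle between 0.0075 and 0.0165 m and ((y of block2 in the frame of cradle between -0.085 and -0.075 m and value of joint leaf1 below 0.05 rad) or (y of block2 in the frame of cradle between -0.005 and 0.005 m and value of joint leaf2 below 0.05 rad) or (y of block2 in the frame of cradle between 0.075 and 0.085 m and value of joint leaf3 below 0.05 rad)) and x of pinhead2 in the frame of cradle below -0.01 m)).
It fails at once if the pin of block3 is driven before the block is home on a rail (value of joint pin3 above 0.006 m and not (x of block3 in the frame of cradle between -0.005 and 0.005 m and z of block3 in the frame of cradle between 0.0075 and 0.0165 m and ((y of block3 in the frame of cradle between -0.085 and -0.075 m and value of joint leaf1 below 0.05 rad) or (y of block3 in the frame of cradle between -0.005 and 0.005 m and value of joint leaf2 below 0.05 rad) or (y of block3 in the frame of cradle between 0.075 and 0.085 m and value of joint leaf3 below 0.05 rad)) and x of pinhead3 in the frame of cradle below -0.01 m)).
It fails at once if a pin is pressed with the gripper, the arm or the moulding instead of the mallet (contact force between any of the fingers, the arm, moulding and pinhead1 above 4 N or contact force between any of the fingers, the arm, moulding and pinhead2 above 4 N or contact force between any of the fingers, the arm, moulding and pinhead3 above 4 N).
It fails at once if a bystander is moved by more than 40 mm (distance of any of bowl, jar, can, sander, brush, corner, tub from where it was at the start of the episode above 0.04 m).
Of block1, block2, block3 only 2 to 3 are there at a start; the rules pass over those that are not, and their reading is None.
At some moment in a run one of mallet, moulding may be knocked a few centimetres aside while the robot is not near it.
Once in a run the grip may slacken for a moment while it holds something.
It also fails if it takes over 210 s, if anything falls off the work surface, if the arm or the gripper's body presses on something with over 40 N, if the wrist force passes 120 N, or if a joint passes its speed limit or range.

## Working session

There is one attempt and no reset: what is moved stays moved. The work goes in short steps, Python scripts to look and compute and a tool call to move; the robot and the scene stay as the last step left them, time stands still between calls to the robot, and variables do not carry over. Pictures are saved under pics/ and viewed, at most 14 in all, crops included, and the job is handed in when it is done.

Besides the shell and the picture viewer there is one more tool, called after "Request:" by a JSON object that holds its "fn" and its "kwargs". step_arm: Moves the arm, as the interface text tells. Its arguments: {"type":"object","properties":{"deltas":{"type":"array"},"gripper":{"type":"number"},"squeeze":{"type":"number"}},"required":["deltas"]}

```bash
mkdir -p pics; cat > h.py <<'E'
import numpy as np, cv2
from scipy.spatial.transform import Rotation as R
from station import ctrl
def tool():
    o=ctrl.get_obs(); T=np.eye(4); T[:3,:3]=R.from_euler('xyz',o['eef_rot']).as_matrix(); T[:3,3]=o['ee_pos']; return T
def shot(cam):
    T=tool(); im,d=ctrl.camera(cam); c=ctrl.get_calibration(cam)
    W=T@np.array(c['hand_eye']) if cam=='wrist' else np.linalg.inv(c['world_to_cam'])
    return im,d,c,W
def K(c): return np.array([[c['fx'],0,c['cx']],[0,c['fy'],c['cy']],[0,0,1.]])
def cloud(s):
    im,d,c,W=s; h,w=d.shape
    u,v=np.meshgrid(np.arange(w),np.arange(h)); p=np.stack([u,v],-1).reshape(-1,1,2).astype(np.float64)
    n=cv2.undistortPoints(p,K(c),np.array(c['distortion'])).reshape(h,w,2)
    P=np.concatenate([n*d[...,None],d[...,None]],-1)@W[:3,:3].T+W[:3,3]
    P[d<=0]=np.nan; return P
def save(im,name): cv2.imwrite('pics/'+name,im[...,::-1])
E
python3 - <<'E'
from h import *
print(ctrl.get_obs())
s=shot('top'); save(s[0],'top0.png'); P=cloud(s); np.save('top0.npy',P)
for n in ['cradle','block1','mallet','pad','moulding','pinhead1','bowl','jar','can','sander','brush','corner','tub','leaf1']:
    for r in ctrl.cut_out('top',n):
        if r['conf']<.3: continue
        m=r['pixels']; q=P[m]; q=q[~np.isnan(q[:,0])]
        print(n,round(r['conf'],2),(np.array(r['rect'])*[560,420,560,420]).astype(int),np.median(q,0).round(3),'zmax',np.percentile(q[:,2],95).round(3) if len(q) else 0)
s=shot('side'); save(s[0],'side0.png')
print(np.array(ctrl.get_calibration('wrist')['hand_eye']).round(3))
E
```

```text
{'time_s': 0.0, 'qpos': array([ 1.10938203e+00,  3.00488449e-01,  1.52160904e+00,  4.80933932e-06,
        1.32069156e+00, -6.65537030e-02]), 'joint_vel': array([-6.56702800e-04,  5.16364417e-04, -5.15897382e-04,  1.02584712e-03,
       -4.02139899e-04,  7.82541893e-05]), 'tau': array([-7.10666809e-04, -5.31784666e+01, -3.52735770e+01,  7.07986252e-02,
        2.43898766e-02, -5.03134046e-06]), 'ee_pos': array([0.21143002, 0.5074419 , 0.20486499]), 'eef_rot': array([-3.14039922e+00, -8.42138165e-05,  2.74673082e+00]), 'force': array([ 0.35161353,  0.57653596, -0.16251969]), 'moment': array([-0.00762637,  0.01972597, -0.01194108]), 'grip_force': 0.0, 'grip_width': 0.09396947509585757}
cradle 0.68 [262 176 350 236] [0.564 0.029 0.012] zmax 0.051
block1 0.88 [217 178 241 215] [0.592 0.243 0.06 ] zmax 0.085
block1 0.81 [213 230 232 264] [0.444 0.254 0.06 ] zmax 0.084
block1 0.77 [387 238 417 271] [ 0.421 -0.233  0.06 ] zmax 0.085
block1 0.49 [263 177 350 234] [0.563 0.029 0.012] zmax 0.051
mallet 0.57 [435 189 463 250] [ 0.551 -0.369  0.047] zmax 0.066
pad 0.66 [389 168 427 207] [ 0.622 
[... 430 characters left out ...]
98 -0.248  0.086] zmax 0.091
bowl 0.91 [284 125 326 157] [0.761 0.026 0.023] zmax 0.052
jar 0.84 [366 128 388 153] [ 0.743 -0.164  0.079] zmax 0.086
can 0.57 [209 292 230 311] [0.301 0.266 0.061] zmax 0.066
can 0.3 [386 238 415 271] [ 0.424 -0.233  0.06 ] zmax 0.085
sander 0.57 [215 139 242 170] [0.716 0.258 0.036] zmax 0.042
sander 0.5 [406 259 415 268] [ 0.398 -0.249  0.085] zmax 0.091
brush 0.79 [406 145 465 159] [ 0.713 -0.327  0.02 ] zmax 0.026
corner 0.64 [388 284 437 324] [ 0.294 -0.276  0.023] zmax 0.029
tub 0.84 [117 220 155 253] [0.482 0.514 0.046] zmax 0.103
[[ 0.    -0.969 -0.248  0.072]
 [ 1.     0.     0.    -0.   ]
 [-0.    -0.248  0.969 -0.18 ]
 [ 0.     0.     0.     1.   ]]
```

View pics/top0.png

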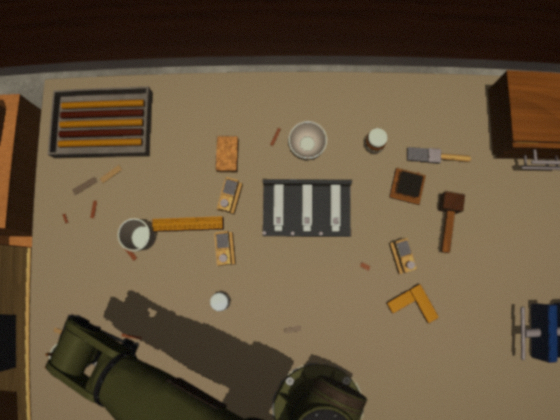

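View pics/side0.png

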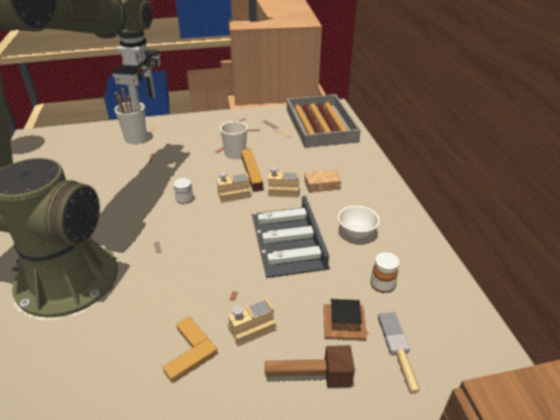

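The top view shows the cradle at (307,207), blocks at (230,196), (225,248) and (404,255), the moulding at (187,224), the mallet at (449,220), and the stand at (409,185). The side view agrees, with the pins towards the robot. Next I move over the left group to measure with the wrist camera.

Request:
{"fn": "step_arm", "kwargs": {"deltas": [{"dp": [0, 0, -0.3], "twist": -0.94}, {"dp": [0, 0, -0.3], "twist": -0.94}, {"dp": [0, 0, -0.3], "twist": -0.94}, {"dp": [0, 0, -0.3], "twist": -0.94}, {"dp": [0, 0, -0.3], "twist": -0.94}, {"dp": [0, 0, -0.3], "twist": -0.95}]}}

```text
time_s: 1.4
ee_pos: [0.2115, 0.5076, 0.278]
eef_rot: [3.142, 0.0, -3.139]
force: [0.2, -0.5, 0.5]
grip_width: 0.094
grip_force: 0.0
```

Request:
{"fn": "step_arm", "kwargs": {"deltas": [{"dp": [-0.5, -0.62, 0], "twist": 0}, {"dp": [-0.5, -0.62, 0], "twist": 0}, {"dp": [-0.5, -0.62, 0], "twist": 0}, {"dp": [-0.5, -0.62, 0], "twist": 0}, {"dp": [-0.5, -0.62, 0], "twist": 0}, {"dp": [-0.5, -0.62, 0], "twist": 0}, {"dp": [-0.5, -0.62, 0], "twist": 0}, {"dp": [-0.5, -0.62, 0], "twist": 0}, {"dp": [-0.5, -0.62, 0], "twist": 0}, {"dp": [-0.5, -0.62, 0], "twist": 0}, {"dp": [0, 0, 0], "twist": 0}, {"dp": [0, 0, 0], "twist": 0}]}}

```text
time_s: 2.6
ee_pos: [0.4116, 0.2594, 0.2774]
eef_rot: [3.141, -0.0, 3.14]
force: [-0.1, -0.2, -0.6]
grip_width: 0.0945
grip_force: 0.0
```

```bash
cat >> h.py <<'E'
def look(cam,names,th=.3,P=None,pic=None):
    s=shot(cam); P=cloud(s)
    if pic: save(s[0],pic)
    for n in names:
        for r in ctrl.cut_out(cam,n):
            if r['conf']<th: continue
            q=P[r['pixels']]; q=q[~np.isnan(q[:,0])]
            if len(q)<20: continue
            zt=np.percentile(q[:,2],90)
            print(n,round(r['conf'],2),(np.array(r['rect'])*[560,420,560,420]).astype(int),'med',np.median(q,0).round(4),'z90',zt.round(4))
            if n=='pinhead1': t=q[abs(q[:,2]-np.percentile(q[:,2],80))<.004]
            elif n.startswith('block'): t=q[abs(q[:,2]-.060)<.010]
            else: t=q[q[:,2]>zt-.012]
            if len(t)>20:
                (c,wh,a)=cv2.minAreaRect((t[:,:2]*1000).astype(np.float32)); print('    rect c',np.round(c,1),'size',np.round(wh,1),'ang',round(a,2),'mean',t.mean(0).round(4))
    return s,P
E
python3 - <<'E'
from h import *
o=ctrl.get_obs(); print(o['ee_pos'],o['eef_rot'],o['time_s'])
s,P=look('wrist',['block1','pinhead1','moulding','cradle'],pic='w1.png'); np.save('w1.npy',P)
E
```

```text
[0.41155227 0.25940923 0.27744264] [ 3.14143488e+00 -1.27201226e-04  3.13988291e+00] 2.6
block1 0.69 [256 265 297 313] med [0.5606 0.2513 0.0482] z90 0.0836
    rect c [574.8 253.4] size [34.2 47.5] ang 75.12 mean [0.5643 0.2535 0.0596]
block1 0.6 [262 168 304 245] med [0.4428 0.2599 0.0605] z90 0.068
    rect c [447.1 259.4] size [90. 34.] ang 5.74 mean [0.4499 0.2599 0.0615]
block1 0.54 [287 231 432 266] med [0.51   0.3439 0.0346] z90 0.0364
pinhead1 0.73 [269 184 289 201] med [0.4182 0.2565 0.0843] z90 0.0852
    rect c [418.2 256.4] size [20.7 21. ] ang 19.51 mean [0.4179 0.2566 0.0844]
pinhead1 0.63 [275 299 287 310] med [0.5644 0.2559 0.0842] z90 0.0853
    rect c [565.2 255.3] size [17. 19.] ang 0.02 mean [0.5654 0.2554 0.0843]
moulding 0.94 [287 230 433 265] med [0.5104 0.3438 0.0346] z90 0.0364
    rect c [467.6 363.9] size [134.9 200.7] ang 2.06 mean [0.515 0.355 0.035]
cradle 0.83 [ 32 223 212 308] med [0.5234 0.0232 0.0088] z90 0.0303
    rect c [531.9  88.9] size [170.3 299.3] ang 19.72 mean [0.5357 0.0089 0.0302]
```

View pics/w1.png

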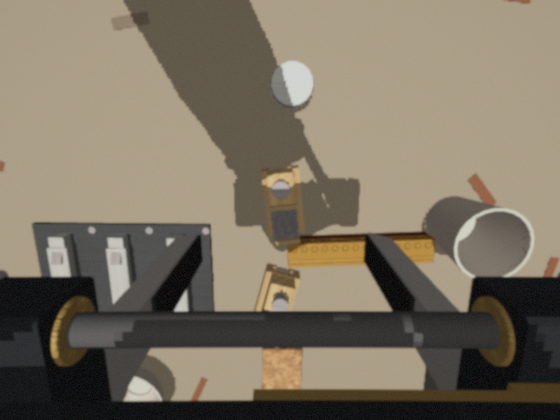

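The wrist view shows block A at (283,205) with its pin at (280,188), block B partly hidden at (282,290), the moulding at (360,248), and the cradle front edge at row 225. Next I fit the cradle.

```bash
cat >> h.py <<'E'
def rails(P,x0=.44,x1=.70,y0=-.13,y1=.19):
    q=P.reshape(-1,3); q=q[~np.isnan(q[:,0])]; q=q[(q[:,0]>x0)&(q[:,0]<x1)&(q[:,1]>y0)&(q[:,1]<y1)]
    c=q[abs(q[:,2]-.030)<.003]
    a=cv2.connectedComponents
    H,xe,ye=np.histogram2d(c[:,0],c[:,1],bins=[np.arange(x0,x1,.002),np.arange(y0,y1,.002)])
    m=cv2.morphologyEx((H>0).astype(np.uint8),cv2.MORPH_CLOSE,np.ones((5,5)))
    n,l=cv2.connectedComponents(m)
    ii=np.clip(((c[:,0]-x0)/.002).astype(int),0,l.shape[0]-1); jj=np.clip(((c[:,1]-y0)/.002).astype(int),0,l.shape[1]-1)
    for k in range(1,n):
        t=c[l[ii,jj]==k]
        if len(t)<150: continue
        r=cv2.minAreaRect((t[:,:2]*1000).astype(np.float32)); print('rail n',len(t),'c',np.round(r[0],1),'sz',np.round(r[1],1),'ang',round(r[2],2),'minx',t[:,0].min().round(4))
        # centreline by slices
        xs=np.arange(t[:,0].min()+.018,t[:,0].max()-.004,.004); L=[]
        for x in xs:
            s=t[abs(t[:,0]-x)<.002]
            if len(s)>5: L.append((x,s[:,1].min(),s[:,1].max()))
        L=np.array(L)
        if len(L)<4: continue
        w=L[:,2]-L[:,1]; g=abs(w-np.median(w))<.003; f=np.polyfit(L[g,0],(L[g,1]+L[g,2])/2,1); print('   line slope',f[0].round(4),'y at x=.5,.6',np.polyval(f,[.5,.6]).round(4),'w',np.median(w).round(4))
    return q
E
python3 - <<'E'
from h import *
for f in ['w1.npy','top0.npy']:
    print(f); P=np.load(f); q=rails(P)
    p=q[abs(q[:,2]-.008)<.002]
    L=[]
    for y in np.arange(-.10,.15,.01):
        s=p[abs(p[:,1]-y)<.004]
        if len(s)>5: L.append((y,np.percentile(s[:,0],1)))
    L=np.array(L); print(L.round(4).tolist())
    f=np.polyfit(L[:,0],L[:,1],1); print('front',f)
    print('plate y range', np.percentile(p[:,1],[.5,99.5]))
E
```

```text
w1.npy
rail n 660 c [523.1 -50.6] sz [27.8 57.6] ang 89.66 minx 0.4943
   line slope 0.0003 y at x=.5,.6 [-0.0507 -0.0506] w 0.0262
rail n 992 c [544.1  28.9] sz [97.3 27.4] ang 0.05 minx 0.4955
   line slope -0.0125 y at x=.5,.6 [0.0296 0.0283] w 0.0255
rail n 167 c [593.8 119.8] sz [17.5 39. ] ang 59.48 minx 0.5725
   line slope -0.215 y at x=.5,.6 [0.1357 0.1142] w 0.0141
[[-0.09, 0.4813], [-0.08, 0.4815], [-0.07, 0.4816], [-0.06, 0.4816], [-0.05, 0.4817], [-0.04, 0.4825], [-0.03, 0.4827], [-0.02, 0.4832], [-0.01, 0.4832], [-0.0, 0.4829], [0.01, 0.483], [0.02, 0.4832], [0.03, 0.4829], [0.04, 0.4833], [0.05, 0.4835], [0.06, 0.4835], [0.07, 0.4835], [0.08, 0.4837], [0.09, 0.4838], [0.1, 0.4838], [0.11, 0.4838], [0.12, 0.4847], [0.13, 0.4846], [0.14, 0.4852]]
front [0.0137469  0.48276989]
plate y range [-0.09380393  0.15388329]
top0.npy
rail n 240 c [562.  -51.7] sz [ 25.7 131.2] ang 89.26 minx 0.4965
   line slope 0.0025 y at x=.5,.6 [-0.0509 -0.0506] w 0.0225
rail n 226 c [562.4  29.2] sz [ 25.2 131.3] ang 88.95 minx 0.4967
   line slope -0.0099 y at x=.5,.6 [0.0292 0.0282] w 0.0224
rail n 261 c [562.8 122.7] sz [131.   53.9] ang 0.03 minx 0.4973
   line slope -0.0209 y at x=.5,.6 [0.111  0.1089] w 0.0225
[[-0.1, 0.4448], [-0.09, 0.4478], [-0.08, 0.4596], [-0.07, 0.4678], [-0.06, 0.4439], [-0.05, 0.4427], [-0.04, 0.481], [-0.03, 0.4423], [-0.02, 0.4654], [-0.01, 0.4511], [-0.0, 0.4626], [0.01, 0.4442], [0.02, 0.4775], [0.03, 0.4524], [0.04, 0.4546], [0.05, 0.4713], [0.06, 0.4608], [0.07, 0.4483], [0.08, 0.4661], [0.09, 0.4757], [0.1, 0.4603], [0.11, 0.4552], [0.12, 0.4474], [0.13, 0.4501], [0.14, 0.4445]]
front [0.00943343 0.45651924]
plate y range [-0.12830671  0.18586654]
```

Request:
{"fn": "step_arm", "kwargs": {"deltas": [{"dp": [-0.44, 0, 0], "twist": -0.74}, {"dp": [-0.44, 0, 0], "twist": -0.74}, {"dp": [0, 0, 0.7], "twist": 0}, {"dp": [0, 0, 0.7], "twist": 0}, {"dp": [0, 0, 0.7], "twist": 0}, {"dp": [0, 0, 0.7], "twist": 0}, {"dp": [0, 0, 0.7], "twist": 0}, {"dp": [0, 0, 0.7], "twist": 0}, {"dp": [0, 0, 0.7], "twist": 0}, {"dp": [0, 0, 0.7], "twist": 0}, {"dp": [0, 0, 0.3], "twist": 0}, {"dp": [0, 0, 0.24], "twist": 0}], "gripper": 0.5}}

```text
time_s: 4.05
ee_pos: [0.4464, 0.2608, 0.0314]
eef_rot: [-3.141, -0.0, -3.038]
force: [1.3, 0.7, 1.2]
grip_width: 0.0706
grip_force: 0.0
```

Request:
{"fn": "step_arm", "kwargs": {"deltas": [{"dp": [0, 0, 0], "twist": 0}, {"dp": [0, 0, 0], "twist": 0}, {"dp": [0, 0, 0], "twist": 0}, {"dp": [0, 0, 0], "twist": 0}, {"dp": [0, 0, 0], "twist": 0}, {"dp": [0, 0, 0], "twist": 0}], "gripper": -1, "squeeze": 40}}

```text
time_s: 4.65
ee_pos: [0.4469, 0.2606, 0.0324]
eef_rot: [3.141, 0.001, -3.039]
force: [-0.3, -0.7, 5.9]
grip_width: 0.0338
grip_force: 40.0
```

```bash
python3 - <<'E'
from h import *
o=ctrl.get_obs(); print(o['ee_pos'],o['eef_rot'],o['time_s'],o['grip_width'])
s,P=look('wrist',['pinhead1','block1'])
T=tool()
for r in ctrl.cut_out('wrist','pinhead1')[:1]:
    q=P[r['pixels']]; q=q[~np.isnan(q[:,0])]; q=q[abs(q[:,2]-np.percentile(q[:,2],80))<.004]
    t=(q-T[:3,3])@T[:3,:3]; print('pin in tool',t.mean(0),(t.min(0)+t.max(0))/2,np.ptp(t,0))
E
```

```text
[0.44688982 0.26057524 0.03235574] [ 3.14141018e+00  7.45239377e-04 -3.03862457e+00] 4.65 0.03376332455813633
pinhead1 0.8 [253 201 310 251] med [0.4169 0.2574 0.0843] z90 0.0851
    rect c [417.7 257.6] size [21.1 21.3] ang 81.44 mean [0.4173 0.2575 0.0843]
block1 0.84 [227 353 298 390] med [0.5492 0.2446 0.0176] z90 0.0277
block1 0.81 [241 164 327 355] med [0.4241 0.2588 0.0608] z90 0.0843
    rect c [446.6 260.8] size [90.1 35.3] ang 5.94 mean [0.4386 0.2597 0.0614]
pin in tool [ 2.97457730e-02 -3.60567413e-05 -5.19787719e-02] [ 2.94554072e-02 -4.50284103e-05 -5.18021550e-02] [0.0214407  0.02168886 0.00649907]
```

Request:
{"fn": "step_arm", "kwargs": {"deltas": [{"dp": [0, 0, -0.25], "twist": 0}, {"dp": [0, 0, -0.25], "twist": 0}, {"dp": [0, 0, 0], "twist": 0.55}, {"dp": [0, 0, 0], "twist": 0.55}, {"dp": [0, 0, 0], "twist": 0.55}, {"dp": [0.04, -0.6, 0], "twist": 0}, {"dp": [0.04, -0.7, 0], "twist": 0}, {"dp": [0.04, -0.7, 0], "twist": 0}, {"dp": [0.04, -0.7, 0], "twist": 0}, {"dp": [0.04, -0.6, 0], "twist": 0}, {"dp": [0.03, -0.45, 0], "twist": 0}, {"dp": [0, 0, 0], "twist": 0}]}}

```text
time_s: 6.05
ee_pos: [0.4356, 0.1092, 0.0525]
eef_rot: [-3.142, 0.0, 3.127]
force: [-0.4, -0.3, -3.4]
grip_width: 0.034
grip_force: 40.0
```

```bash
cat >> h.py <<'E'
def held():
    o=ctrl.get_obs(); print(o['ee_pos'].round(4),o['eef_rot'].round(4),o['time_s'],o['grip_width'],o['force'].round(1))
    s=shot('wrist'); P=cloud(s); T=tool()
    for r in ctrl.cut_out('wrist','pinhead1'):
        q=P[r['pixels']]; q=q[~np.isnan(q[:,0])]
        if r['conf']<.3 or len(q)<50: continue
        q=q[abs(q[:,2]-np.percentile(q[:,2],80))<.004]
        t=(q-T[:3,3])@T[:3,:3]; print('pin conf',round(r['conf'],2),'tool',((t.min(0)+t.max(0))/2).round(4),'world',((q.min(0)+q.max(0))/2).round(4))
    return s,P
E
python3 - <<'E'
from h import *
s,P=held(); save(s[0],'w2.png'); rails(P)
E
```

```text
[0.4356 0.1092 0.0525] [-3.1415e+00  3.0000e-04  3.1274e+00] 6.05 0.03396345882722866 [-0.4 -0.3 -3.4]
rail n 1784 c [540.1 -50.6] sz [27.7 47.7] ang 88.96 minx 0.5164
   line slope -0.0203 y at x=.5,.6 [-0.0497 -0.0517] w 0.027
rail n 980 c [539.  109.1] sz [25.6 31.9] ang 89.59 minx 0.523
```

View pics/w2.png

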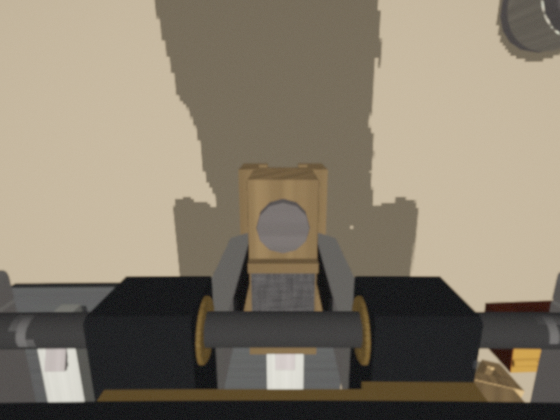

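Request:
{"fn": "step_arm", "kwargs": {"deltas": [{"dp": [0, 0.03, 0.1], "twist": 0}, {"dp": [0, 0, 0.09], "twist": 0}, {"dp": [0, 0, 0], "twist": 0}, {"dp": [-0.15, 0, 0], "twist": 0}, {"dp": [-0.15, 0, 0], "twist": 0}, {"dp": [-0.15, 0, 0], "twist": 0}, {"dp": [-0.15, 0, 0], "twist": 0}, {"dp": [-0.15, 0, 0], "twist": 0}, {"dp": [-0.15, 0, 0], "twist": 0}, {"dp": [-0.15, 0, 0], "twist": 0}]}}

```text
time_s: 7.15
ee_pos: [0.478, 0.1113, 0.0442]
eef_rot: [-3.142, -0.0, 3.129]
force: [-1.0, -0.1, -1.8]
grip_width: 0.0337
grip_force: 40.0
```

Request:
{"fn": "step_arm", "kwargs": {"deltas": [{"dp": [-0.15, 0, 0], "twist": 0}, {"dp": [-0.15, 0, 0], "twist": 0}, {"dp": [-0.15, 0, 0], "twist": 0}, {"dp": [-0.15, 0, 0], "twist": 0}]}}

```text
time_s: 7.55
ee_pos: [0.5022, 0.111, 0.0443]
eef_rot: [3.142, 0.0, 3.129]
force: [-0.9, 0.1, -2.2]
grip_width: 0.0335
grip_force: 40.0
```

Request:
{"fn": "step_arm", "kwargs": {"deltas": [{"dp": [-0.15, 0, 0], "twist": 0}, {"dp": [-0.15, 0, 0], "twist": 0}, {"dp": [-0.15, 0, 0], "twist": 0}, {"dp": [-0.15, 0, 0], "twist": 0}, {"dp": [-0.15, 0, 0], "twist": 0}]}}

```text
time_s: 8.05
ee_pos: [0.5321, 0.1106, 0.0442]
eef_rot: [-3.142, -0.0, 3.129]
force: [-0.7, 0.5, -3.0]
grip_width: 0.0339
grip_force: 40.0
```

Request:
{"fn": "step_arm", "kwargs": {"deltas": [{"dp": [-0.15, 0, 0], "twist": 0}, {"dp": [-0.15, 0, 0], "twist": 0}, {"dp": [-0.15, 0, 0], "twist": 0}, {"dp": [-0.15, 0, 0], "twist": 0}, {"dp": [-0.15, 0, 0], "twist": 0}, {"dp": [-0.15, 0, 0], "twist": 0}]}}

```text
time_s: 8.65
ee_pos: [0.5681, 0.1102, 0.0442]
eef_rot: [-3.142, -0.0, 3.129]
force: [-0.8, -0.2, -2.3]
grip_width: 0.0336
grip_force: 40.0
```

Request:
{"fn": "step_arm", "kwargs": {"deltas": [{"dp": [-0.1, -0.02, 0], "twist": 0}, {"dp": [-0.1, 0, 0], "twist": 0}, {"dp": [-0.08, 0, 0], "twist": 0}]}}

```text
time_s: 8.95
ee_pos: [0.5791, 0.1092, 0.0442]
eef_rot: [-3.142, -0.0, 3.129]
force: [-0.3, 0.2, -1.9]
grip_width: 0.0338
grip_force: 40.0
```

Request:
{"fn": "step_arm", "kwargs": {"deltas": [{"dp": [-0.04, 0, 0], "twist": 0}, {"dp": [0, 0, 0], "twist": 0}]}}

```text
time_s: 9.15
ee_pos: [0.5805, 0.1092, 0.0441]
eef_rot: [-3.142, -0.0, 3.129]
force: [1.1, 0.1, -2.7]
grip_width: 0.0336
grip_force: 40.0
```

```bash
python3 - <<'E'
from h import *
s,P=held(); save(s[0],'w3.png')
E
```

```text
[0.5805 0.1092 0.0441] [-3.1416 -0.      3.1294] 9.15 0.03358805911531592 [ 1.1  0.1 -2.7]
pin conf 0.64 tool [ 0.0291 -0.     -0.0513] world [0.5513 0.1096 0.0954]
```

Request:
{"fn": "step_arm", "kwargs": {"deltas": [{"dp": [-0.03, 0, 0], "twist": 0}, {"dp": [0, 0, 0], "twist": 0}]}}

```text
time_s: 9.45
ee_pos: [0.5817, 0.1092, 0.0443]
eef_rot: [3.142, 0.0, 3.129]
force: [-0.4, 0.3, -4.2]
grip_width: 0.0337
grip_force: 40.0
```

Request:
{"fn": "step_arm", "kwargs": {"deltas": [{"dp": [-0.03, 0, 0], "twist": 0}, {"dp": [0, 0, 0], "twist": 0}]}}

```text
time_s: 9.65
ee_pos: [0.5828, 0.1092, 0.0443]
eef_rot: [3.142, -0.0, 3.129]
force: [0.4, 0.3, -2.6]
grip_width: 0.0337
grip_force: 40.0
```

```bash
python3 - <<'E'
from h import *
s,P=held(); save(s[0][120:330,170:400].repeat(2,0).repeat(2,1),'w3.png')
q=P.reshape(-1,3); q=q[~np.isnan(q[:,0])]
m=(abs(q[:,1]-.110)<.006)&(q[:,0]>.48)&(q[:,0]<.54)&(q[:,2]>.02)
for x in np.arange(.49,.54,.003):
    t=q[m&(abs(q[:,0]-x)<.0015)]
    if len(t): print(round(x,3),len(t),np.median(t[:,2]).round(4),t[:,2].max().round(4))
E
```

```text
[0.5828 0.1092 0.0443] [ 3.1416e+00 -1.0000e-04  3.1294e+00] 9.65 0.033741202374528254 [ 0.4  0.3 -2.6]
pin conf 0.67 tool [ 0.0293 -0.0002 -0.0513] world [0.5535 0.1094 0.0955]
0.496 21 0.0288 0.0305
0.499 124 0.0289 0.0306
0.502 106 0.0289 0.0303
0.505 124 0.029 0.0306
0.508 105 0.029 0.0307
0.511 125 0.029 0.0321
0.514 105 0.0306 0.032
0.517 124 0.0306 0.0323
0.52 110 0.0315 0.0326
0.523 115 0.0325 0.0345
0.526 115 0.0336 0.0352
0.529 113 0.0345 0.0363
0.532 118 0.0355 0.0377
0.535 84 0.0306 0.0355
0.538 420 0.0572 0.0737
```

View pics/w3.png

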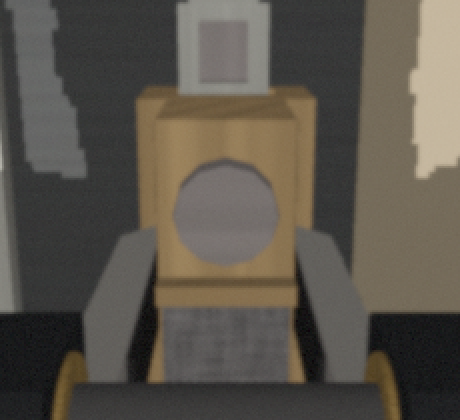

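Request:
{"fn": "step_arm", "kwargs": {"deltas": [{"dp": [0, 0, 0], "twist": 0}, {"dp": [0, 0, 0], "twist": 0}, {"dp": [0, 0, 0], "twist": 0}, {"dp": [0, 0, -0.3], "twist": 0}, {"dp": [0, 0, -0.6], "twist": 0}, {"dp": [0, 0, -0.8], "twist": 0}, {"dp": [0.2, 0.5, -0.8], "twist": 0}, {"dp": [0.2, 0.6, -0.8], "twist": 0}, {"dp": [0.2, 0.6, -0.6], "twist": 0}, {"dp": [0.2, 0.6, -0.6], "twist": 0}, {"dp": [0.2, 0.6, -0.4], "twist": 0}, {"dp": [0.2, 0.3, 0], "twist": 0}], "gripper": 0.2}}

```text
time_s: 10.95
ee_pos: [0.5364, 0.2395, 0.2433]
eef_rot: [3.14, 0.004, 3.131]
force: [0.1, -0.7, -0.1]
grip_width: 0.0561
grip_force: 0.0
```

Request:
{"fn": "step_arm", "kwargs": {"deltas": [{"dp": [0, 0, 0], "twist": 0}, {"dp": [0, 0, 0], "twist": 0}]}}

```text
time_s: 11.15
ee_pos: [0.5361, 0.2371, 0.2393]
eef_rot: [-3.141, -0.001, 3.129]
force: [0.1, 0.1, -0.2]
grip_width: 0.0564
grip_force: 0.0
```

```bash
python3 - <<'E'
from h import *
o=ctrl.get_obs(); print(o['ee_pos'].round(4),o['eef_rot'].round(4),o['time_s'])
s,P=look('wrist',['block1','pinhead1','moulding']); save(s[0],'w4.png'); rails(P)
E
```

```text
[0.5361 0.2371 0.2393] [-3.1408e+00 -1.3000e-03  3.1295e+00] 11.15
block1 0.81 [266 185 320 282] med [0.5893 0.2457 0.0604] z90 0.0684
    rect c [595.8 247.7] size [34.2 90.1] ang 74.81 mean [0.5979 0.2461 0.0613]
block1 0.62 [148 186 205 271] med [0.5773 0.1193 0.0716] z90 0.0788
    rect c [577.3 124.4] size [94.8 31.7] ang 20.11 mean [0.5729 0.1231 0.0603]
pinhead1 0.63 [147 203 168 224] med [0.553  0.111  0.0958] z90 0.0967
    rect c [553.5 110.4] size [20.6 20.4] ang 15.34 mean [0.5533 0.1107 0.0958]
pinhead1 0.52 [293 211 309 232] med [0.5672 0.2551 0.0844] z90 0.0853
    rect c [567.6 255.3] size [20.5 20.1] ang 27.56 mean [0.5673 0.2554 0.0843]
moulding 0.87 [304 140 480 181] med [0.5158 0.3651 0.0349] z90 0.0366
    rect c [517.5 365.1] size [ 35.2 199.9] ang 2.22 mean [0.5168 0.3655 0.035 ]
moulding 0.62 [278 270 324 352] med [0.6826 0.2576 0.0351] z90 0.0363
    rect c [642.5 258.2] size [ 59.4 254. ] ang 89.16 mean [0.6938 0.2569 0.0354]
rail n 4740 c [561.2  -9.5] sz [172.3 132.5] ang 89.51 minx 0.4945
   line slope -0.0084 y at x=.5,.6 [-0.0106 -0.0114] w 0.1057
rail n 736 c [559.2 117.6] sz [127.8  47.1] ang 21.02 minx 0.497
   line slope -0.0111 y at x=.5,.6 [0.11   0.1089] w 0.0256
```

View pics/w4.png

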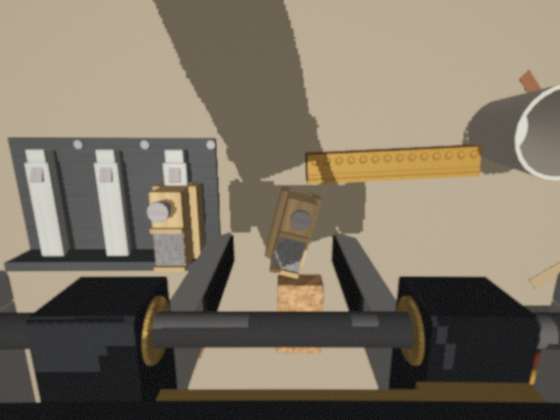

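Request:
{"fn": "step_arm", "kwargs": {"deltas": [{"dp": [-0.5, 0.1, 0], "twist": 0}, {"dp": [-0.5, 0.1, 0], "twist": 0}, {"dp": [-0.49, 0.08, 0.3], "twist": 0}, {"dp": [0, 0, 0.5], "twist": 0.9}, {"dp": [0, 0, 0.5], "twist": 0.9}, {"dp": [0, 0, 0.5], "twist": 0.9}, {"dp": [0, 0, 0.5], "twist": 0.9}, {"dp": [0, 0, 0.7], "twist": 0}, {"dp": [0, 0, 0.7], "twist": 0}, {"dp": [0, 0, 0.7], "twist": 0}, {"dp": [0, 0, 0.5], "twist": 0}, {"dp": [0, 0, 0.26], "twist": 0}], "gripper": 0.5}}

```text
time_s: 12.55
ee_pos: [0.5954, 0.2474, 0.0315]
eef_rot: [-3.14, -0.002, 2.877]
force: [-0.4, 0.4, 0.3]
grip_width: 0.0704
grip_force: 0.0
```

Request:
{"fn": "step_arm", "kwargs": {"deltas": [{"dp": [0, 0, 0], "twist": 0}, {"dp": [0, 0, 0], "twist": 0}]}}

```text
time_s: 12.75
ee_pos: [0.5966, 0.2482, 0.0347]
eef_rot: [3.141, 0.001, 2.878]
force: [-1.1, 1.1, 1.2]
grip_width: 0.0701
grip_force: 0.0
```

Request:
{"fn": "step_arm", "kwargs": {"deltas": [{"dp": [0, 0, 0], "twist": 0}, {"dp": [0, 0, 0], "twist": 0}, {"dp": [0, 0, 0], "twist": 0}, {"dp": [0, 0, 0], "twist": 0}, {"dp": [0, 0, 0], "twist": 0}], "gripper": -1}}

```text
time_s: 13.25
ee_pos: [0.5961, 0.2483, 0.034]
eef_rot: [-3.142, 0.0, 2.878]
force: [0.2, -2.6, 2.2]
grip_width: 0.0339
grip_force: 2.3
```

```bash
python3 - <<'E'
from h import *
s,P=held()
E
```

```text
[0.5961 0.2483 0.034 ] [-3.1416e+00  2.0000e-04  2.8781e+00] 13.25 0.03392719421610765 [ 0.2 -2.6  2.2]
pin conf 0.91 tool [ 0.0295 -0.0001 -0.0498] world [0.5677 0.2557 0.0838]
```

Request:
{"fn": "step_arm", "kwargs": {"deltas": [{"dp": [0, 0, 0], "twist": 0}, {"dp": [0, 0, -0.3], "twist": 0}, {"dp": [0, 0, -0.6], "twist": 0}, {"dp": [0, 0, -0.8], "twist": 0}, {"dp": [0, 0, -0.8], "twist": -0.9}, {"dp": [0, 0, -0.5], "twist": -0.9}, {"dp": [0, 0, -0.3], "twist": -0.9}, {"dp": [0, 0, 0], "twist": -0.9}]}}

```text
time_s: 14.15
ee_pos: [0.5966, 0.2485, 0.1686]
eef_rot: [3.14, 0.003, 3.132]
force: [0.1, -0.2, -3.8]
grip_width: 0.0334
grip_force: 40.0
```

Request:
{"fn": "step_arm", "kwargs": {"deltas": [{"dp": [0.2, -0.2, 0], "twist": 0}, {"dp": [0.4, -0.5, 0], "twist": 0}, {"dp": [0.4, -0.6, 0], "twist": 0}, {"dp": [0.4, -0.6, 0], "twist": 0}, {"dp": [0.4, -0.6, 0], "twist": 0}, {"dp": [0.4, -0.6, 0], "twist": 0}, {"dp": [0.4, -0.6, 0], "twist": 0}, {"dp": [0.4, -0.6, 0], "twist": 0}, {"dp": [0.4, -0.6, 0], "twist": 0}, {"dp": [0.33, -0.4, 0], "twist": 0}, {"dp": [0, -0.2, 0], "twist": 0}, {"dp": [0, 0, 0], "twist": 0}]}}

```text
time_s: 15.35
ee_pos: [0.4446, 0.0296, 0.1664]
eef_rot: [3.142, 0.001, 3.128]
force: [-0.9, 0.2, -4.0]
grip_width: 0.0336
grip_force: 40.0
```

Request:
{"fn": "step_arm", "kwargs": {"deltas": [{"dp": [0, 0, 0.6], "twist": 0}, {"dp": [0, 0, 0.8], "twist": 0}, {"dp": [0, 0, 0.8], "twist": 0}, {"dp": [0, 0, 0.4], "twist": 0}, {"dp": [0, 0, 0], "twist": 0}, {"dp": [0, 0, 0], "twist": 0}]}}

```text
time_s: 15.95
ee_pos: [0.4449, 0.0306, 0.0624]
eef_rot: [3.142, 0.0, 3.13]
force: [0.4, -0.9, -2.4]
grip_width: 0.0337
grip_force: 40.0
```

```bash
python3 - <<'E'
from h import *
s,P=held()
E
```

```text
[0.4449 0.0306 0.0624] [3.1415e+00 2.0000e-04 3.1299e+00] 15.95 0.033727345554825185 [ 0.4 -0.9 -2.4]
pin conf 0.85 tool [ 0.0295  0.0001 -0.0495] world [0.4155 0.0309 0.1122]
```

Request:
{"fn": "step_arm", "kwargs": {"deltas": [{"dp": [0, 0, 0.2], "twist": 0}, {"dp": [0, 0, 0.2], "twist": 0}, {"dp": [0, 0, 0], "twist": 0}, {"dp": [-0.1, 0, 0], "twist": 0}, {"dp": [-0.15, 0, 0], "twist": 0}, {"dp": [-0.15, 0, 0], "twist": 0}, {"dp": [-0.15, 0, 0], "twist": 0}]}}

```text
time_s: 16.75
ee_pos: [0.467, 0.0298, 0.046]
eef_rot: [-3.142, 0.0, 3.129]
force: [0.7, -0.4, -3.4]
grip_width: 0.0339
grip_force: 40.0
```

Request:
{"fn": "step_arm", "kwargs": {"deltas": [{"dp": [-0.15, 0, 0], "twist": 0}, {"dp": [-0.15, 0, 0], "twist": 0}, {"dp": [-0.15, 0, 0], "twist": 0}, {"dp": [-0.15, 0, 0], "twist": 0}]}}

```text
time_s: 17.15
ee_pos: [0.4907, 0.0296, 0.0458]
eef_rot: [-3.142, -0.0, 3.129]
force: [0.3, -0.4, -2.0]
grip_width: 0.0339
grip_force: 40.0
```

Request:
{"fn": "step_arm", "kwargs": {"deltas": [{"dp": [-0.15, 0, 0], "twist": 0}, {"dp": [-0.15, 0, 0], "twist": 0}, {"dp": [-0.15, 0, 0], "twist": 0}, {"dp": [-0.15, 0, 0], "twist": 0}, {"dp": [-0.15, 0, 0], "twist": 0}]}}

```text
time_s: 17.65
ee_pos: [0.5207, 0.0292, 0.0458]
eef_rot: [-3.142, -0.0, 3.129]
force: [0.1, -1.1, -1.7]
grip_width: 0.0337
grip_force: 40.0
```

Request:
{"fn": "step_arm", "kwargs": {"deltas": [{"dp": [-0.15, 0, 0], "twist": 0}, {"dp": [-0.15, 0, 0], "twist": 0}, {"dp": [-0.15, 0, 0], "twist": 0}, {"dp": [-0.15, 0, 0], "twist": 0}, {"dp": [-0.15, 0, 0], "twist": 0}]}}

```text
time_s: 18.15
ee_pos: [0.5507, 0.0288, 0.0458]
eef_rot: [-3.142, -0.0, 3.129]
force: [0.0, 0.1, -2.9]
grip_width: 0.0336
grip_force: 40.0
```

```bash
python3 - <<'E'
from h import *
s,P=held()
E
```

```text
[0.5507 0.0288 0.0458] [-3.1416e+00 -1.0000e-04  3.1294e+00] 18.15 0.03357348447103367 [ 0.   0.1 -2.9]
pin conf 0.74 tool [ 0.0303 -0.0002 -0.0494] world [0.5211 0.0289 0.0953]
pin conf 0.61 tool [ 0.0004  0.0815 -0.049 ] world [0.552  0.1103 0.0949]
```

Request:
{"fn": "step_arm", "kwargs": {"deltas": [{"dp": [-0.15, 0, 0], "twist": 0}, {"dp": [-0.15, 0, 0], "twist": 0}, {"dp": [-0.15, 0, 0], "twist": 0}, {"dp": [-0.15, 0, 0], "twist": 0}, {"dp": [-0.1, 0, 0], "twist": 0}, {"dp": [-0.08, 0, 0], "twist": 0}, {"dp": [0, 0, 0], "twist": 0}]}}

```text
time_s: 18.95
ee_pos: [0.5816, 0.0284, 0.0456]
eef_rot: [-3.142, -0.0, 3.129]
force: [-0.2, 0.4, -3.8]
grip_width: 0.0341
grip_force: 40.0
```

```bash
cat >> h.py <<'E'
def leaf(P,yc,x0=.52,x1=.545):
    q=P.reshape(-1,3); q=q[~np.isnan(q[:,0])]
    for x in np.arange(x0,x1,.003):
        t=q[(abs(q[:,1]-yc)<.006)&(abs(q[:,0]-x)<.0015)&(q[:,2]>.02)]
        if len(t): print(round(x,3),len(t),np.median(t[:,2]).round(4),t[:,2].max().round(4))
E
python3 - <<'E'
from h import *
s,P=held(); leaf(P,.0293)
E
```

```text
[0.5816 0.0284 0.0456] [-3.1416e+00 -2.0000e-04  3.1294e+00] 18.95 0.034082597064869255 [-0.2  0.4 -3.8]
pin conf 0.81 tool [ 0.0293 -0.0001 -0.0496] world [0.5521 0.0287 0.0953]
pin conf 0.6 tool [ 0.0288  0.0806 -0.0494] world [0.5536 0.1094 0.0951]
pin conf 0.6 tool [ 0.0295 -0.0003 -0.0496] world [0.552  0.0285 0.0953]
0.52 105 0.0318 0.0337
0.523 122 0.0328 0.0348
0.526 108 0.034 0.0356
0.529 117 0.035 0.0368
0.532 91 0.0354 0.0371
0.535 225 0.0379 0.0723
0.538 311 0.0709 0.0738
0.541 251 0.0726 0.0977
0.544 415 0.0949 0.0978
```

Request:
{"fn": "step_arm", "kwargs": {"deltas": [{"dp": [0, 0, 0], "twist": 0}, {"dp": [0, 0, 0], "twist": 0}, {"dp": [0, 0, 0], "twist": 0}, {"dp": [0, 0, -0.3], "twist": 0}, {"dp": [0, 0, -0.6], "twist": 0}, {"dp": [0, 0, -0.8], "twist": 0}, {"dp": [0.3, -0.4, -0.8], "twist": 0}, {"dp": [0.4, -0.6, -0.8], "twist": 0}, {"dp": [0.5, -0.6, -0.8], "twist": 0}, {"dp": [0.5, -0.6, -0.8], "twist": 0}, {"dp": [0.5, -0.6, -0.4], "twist": 0}, {"dp": [0.5, -0.6, 0], "twist": 0}], "gripper": 0.2}}

```text
time_s: 20.25
ee_pos: [0.4715, -0.1072, 0.2614]
eef_rot: [-3.14, 0.005, 3.13]
force: [0.5, 0.2, -0.9]
grip_width: 0.0565
grip_force: 0.0
```

Request:
{"fn": "step_arm", "kwargs": {"deltas": [{"dp": [0.5, -0.6, 0], "twist": 0}, {"dp": [0.5, -0.6, 0], "twist": 0}, {"dp": [0.3, -0.5, 0], "twist": 0}, {"dp": [0.2, -0.3, 0], "twist": 0}, {"dp": [0, 0, 0], "twist": 0}, {"dp": [0, 0, 0], "twist": 0}]}}

```text
time_s: 20.85
ee_pos: [0.4109, -0.1853, 0.2585]
eef_rot: [-3.141, 0.001, 3.129]
force: [0.2, -0.0, 0.0]
grip_width: 0.0566
grip_force: 0.0
```

```bash
python3 - <<'E'
from h import *
o=ctrl.get_obs(); print(o['ee_pos'].round(4),o['eef_rot'].round(4),o['time_s'])
s,P=look('wrist',['block1','pinhead1','mallet']); save(s[0],'w5.png')
E
```

```text
[ 0.4109 -0.1853  0.2585] [-3.1413e+00  9.0000e-04  3.1288e+00] 20.85
block1 0.71 [422 265 467 280] med [0.5362 0.0178 0.0341] z90 0.0442
block1 0.65 [479 264 550 312] med [0.5426 0.1034 0.0651] z90 0.0954
    rect c [540.5 107. ] size [16.5 37.6] ang 17.82 mean [0.541  0.1026 0.06  ]
pinhead1 0.62 [213 163 232 182] med [ 0.3962 -0.249   0.0843] z90 0.0854
    rect c [ 396.6 -249.2] size [20.5 19.8] ang 89.5 mean [ 0.3964 -0.2492  0.0844]
pinhead1 0.51 [529 300 549 315] med [0.55   0.1067 0.0955] z90 0.0966
    rect c [550.2 108.3] size [14.9 20.5] ang 1.15 mean [0.5504 0.1078 0.0956]
mallet 0.7 [124 195 154 282] med [ 0.4811 -0.3645  0.0418] z90 0.0432
    rect c [ 483.7 -368.3] size [ 24.5 105.1] ang 80.3 mean [ 0.4814 -0.3661  0.0413]
```

View pics/w5.png

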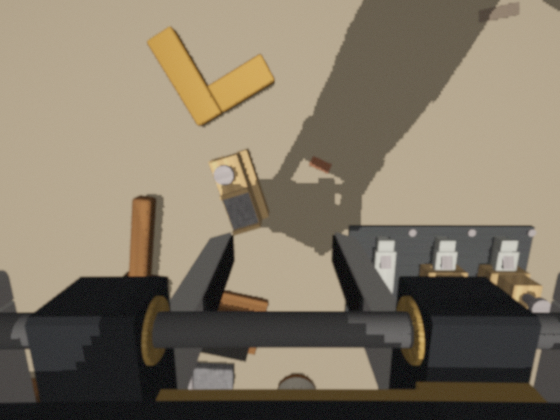

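```bash
python3 - <<'E'
from h import *
P=cloud(shot('wrist')); q=P.reshape(-1,3)
q=q[(abs(q[:,2]-.060)<.010)&(q[:,0]>.35)&(q[:,0]<.49)&(q[:,1]>-.30)&(q[:,1]<-.16)]
print(len(q),cv2.minAreaRect((q[:,:2]*1000).astype(np.float32)))
E
```

```text
1994 ((424.45233154296875, -241.26589965820312), (89.71687316894531, 34.19562530517578), 16.44422149658203)
```

Request:
{"fn": "step_arm", "kwargs": {"deltas": [{"dp": [-0.12, -0.47, 0], "twist": 0}, {"dp": [-0.12, -0.46, 0.2], "twist": 0}, {"dp": [-0.11, -0.46, 0.5], "twist": 0}, {"dp": [0, 0, 0.5], "twist": -0.86}, {"dp": [0, 0, 0.5], "twist": -0.86}, {"dp": [0, 0, 0.5], "twist": -0.86}, {"dp": [0, 0, 0.5], "twist": -0.86}, {"dp": [0, 0, 0.5], "twist": -0.86}, {"dp": [0, 0, 0.7], "twist": 0}, {"dp": [0, 0, 0.7], "twist": 0}, {"dp": [0, 0, 0.6], "twist": 0}, {"dp": [0, 0, 0.44], "twist": 0}], "gripper": 0.5}}

```text
time_s: 22.3
ee_pos: [0.4239, -0.2406, 0.0307]
eef_rot: [3.14, -0.001, -2.853]
force: [0.6, 0.6, -0.1]
grip_width: 0.0706
grip_force: 0.0
```

Request:
{"fn": "step_arm", "kwargs": {"deltas": [{"dp": [0, 0, 0], "twist": 0}, {"dp": [0, 0, 0], "twist": 0}]}}

```text
time_s: 22.5
ee_pos: [0.4244, -0.2411, 0.0327]
eef_rot: [3.142, -0.0, -2.853]
force: [0.2, 0.1, -0.1]
grip_width: 0.0705
grip_force: 0.0
```

Request:
{"fn": "step_arm", "kwargs": {"deltas": [{"dp": [0, 0, 0], "twist": 0}, {"dp": [0, 0, 0], "twist": 0}, {"dp": [0, 0, 0], "twist": 0}, {"dp": [0, 0, 0], "twist": 0}, {"dp": [0, 0, 0], "twist": 0}, {"dp": [0, 0, 0], "twist": 0}], "gripper": -1}}

```text
time_s: 23.1
ee_pos: [0.4241, -0.2413, 0.0324]
eef_rot: [-3.141, 0.0, -2.854]
force: [-1.1, 0.1, 2.0]
grip_width: 0.034
grip_force: 40.0
```

```bash
python3 - <<'E'
from h import *
s,P=held()
E
```

```text
[ 0.4241 -0.2413  0.0324] [-3.1414e+00  1.0000e-04 -2.8537e+00] 23.1 0.03396813099593766 [-1.1  0.1  2. ]
pin conf 0.86 tool [ 0.0288  0.     -0.0513] world [ 0.3964 -0.2495  0.0837]
pin conf 0.57 tool [-0.0194 -0.0004 -0.0338] world [ 0.4428 -0.2361  0.0662]
```

Request:
{"fn": "step_arm", "kwargs": {"deltas": [{"dp": [0, 0, -0.25], "twist": 0}, {"dp": [0, 0, -0.35], "twist": 0}, {"dp": [0, 0, 0], "twist": 0.86}, {"dp": [0, 0, 0], "twist": 0.86}, {"dp": [0, 0, 0], "twist": 0.86}, {"dp": [0, 0, 0], "twist": 0.86}, {"dp": [0, 0, 0], "twist": 0.86}, {"dp": [0, 0.4, 0], "twist": 0}, {"dp": [0, 0.6, 0], "twist": 0}, {"dp": [0, 0.7, 0], "twist": 0}, {"dp": [-0.1, 0.8, 0], "twist": 0}, {"dp": [-0.1, 0.8, 0], "twist": 0}]}}

```text
time_s: 24.4
ee_pos: [0.4333, -0.1075, 0.0565]
eef_rot: [3.141, -0.0, 3.131]
force: [0.6, -0.2, -2.6]
grip_width: 0.0336
grip_force: 40.0
```

Request:
{"fn": "step_arm", "kwargs": {"deltas": [{"dp": [-0.1, 0.7, 0], "twist": 0}, {"dp": [-0.04, 0.5, 0], "twist": 0}, {"dp": [0, 0.29, 0], "twist": 0}, {"dp": [0, 0, 0.1], "twist": 0}, {"dp": [0, 0, 0.18], "twist": 0}, {"dp": [0, 0, 0], "twist": 0}]}}

```text
time_s: 25.0
ee_pos: [0.4393, -0.0504, 0.044]
eef_rot: [3.141, -0.002, 3.129]
force: [0.3, -0.0, -3.6]
grip_width: 0.0335
grip_force: 40.0
```

```bash
python3 - <<'E'
from h import *
s,P=held()
E
```

```text
[ 0.4393 -0.0504  0.044 ] [ 3.1414e+00 -1.8000e-03  3.1288e+00] 25.0 0.03349599221535487 [ 0.3 -0.  -3.6]
pin conf 0.58 tool [ 0.0293  0.     -0.0509] world [ 0.4104 -0.0501  0.0953]
```

Request:
{"fn": "step_arm", "kwargs": {"deltas": [{"dp": [0, 0.015, -0.02], "twist": 0}, {"dp": [-0.1, 0, 0], "twist": 0}, {"dp": [-0.15, 0, 0], "twist": 0}, {"dp": [-0.15, 0, 0], "twist": 0}, {"dp": [-0.15, 0, 0], "twist": 0}, {"dp": [-0.15, 0, 0], "twist": 0}]}}

```text
time_s: 25.7
ee_pos: [0.4687, -0.0496, 0.0458]
eef_rot: [3.142, 0.0, 3.129]
force: [1.1, -0.5, -2.5]
grip_width: 0.0339
grip_force: 40.0
```

Request:
{"fn": "step_arm", "kwargs": {"deltas": [{"dp": [-0.15, 0, 0], "twist": 0}, {"dp": [-0.15, 0, 0], "twist": 0}, {"dp": [-0.15, 0, 0], "twist": 0}, {"dp": [-0.15, 0, 0], "twist": 0}, {"dp": [-0.15, 0, 0], "twist": 0}]}}

```text
time_s: 26.2
ee_pos: [0.4986, -0.05, 0.0459]
eef_rot: [-3.142, 0.0, 3.129]
force: [-1.0, 0.7, -3.1]
grip_width: 0.0338
grip_force: 40.0
```

Request:
{"fn": "step_arm", "kwargs": {"deltas": [{"dp": [-0.15, 0, 0], "twist": 0}, {"dp": [-0.15, 0, 0], "twist": 0}, {"dp": [-0.15, 0, 0], "twist": 0}, {"dp": [-0.15, 0, 0], "twist": 0}, {"dp": [-0.15, 0, 0], "twist": 0}, {"dp": [-0.15, 0, 0], "twist": 0}]}}

```text
time_s: 26.8
ee_pos: [0.5345, -0.0504, 0.0458]
eef_rot: [-3.142, -0.0, 3.129]
force: [-0.4, -0.3, -3.2]
grip_width: 0.0339
grip_force: 40.0
```

Request:
{"fn": "step_arm", "kwargs": {"deltas": [{"dp": [-0.15, 0, 0], "twist": 0}, {"dp": [-0.15, 0, 0], "twist": 0}, {"dp": [-0.15, 0, 0], "twist": 0}, {"dp": [-0.15, 0, 0], "twist": 0}, {"dp": [-0.15, 0, 0], "twist": 0}, {"dp": [-0.15, 0, 0], "twist": 0}]}}

```text
time_s: 27.4
ee_pos: [0.5705, -0.0508, 0.0458]
eef_rot: [-3.142, -0.0, 3.129]
force: [-0.5, 0.0, -2.6]
grip_width: 0.0335
grip_force: 40.0
```

```bash
python3 - <<'E'
from h import *
s,P=held(); leaf(P,-.0505)
E
```

```text
[ 0.5705 -0.0508  0.0458] [-3.1416 -0.      3.1294] 27.4 0.03352120630920574 [-0.5  0.  -2.6]
pin conf 0.88 tool [ 0.0298  0.     -0.0511] world [ 0.5414 -0.0505  0.097 ]
pin conf 0.87 tool [ 0.0203  0.0792 -0.0493] world [0.5519 0.0286 0.0952]
0.52 105 0.0305 0.0326
0.523 102 0.0306 0.0323
0.526 436 0.0597 0.0752
0.529 158 0.0737 0.0754
0.532 420 0.0939 0.0993
0.535 330 0.0973 0.0991
0.538 218 0.0977 0.0997
0.541 586 0.1574 0.1617
0.544 1219 0.1602 0.1629
```

Request:
{"fn": "step_arm", "kwargs": {"deltas": [{"dp": [-0.1, 0, 0.02], "twist": 0}, {"dp": [-0.1, 0, 0.01], "twist": 0}, {"dp": [-0.05, 0, 0], "twist": 0}, {"dp": [0, 0, 0], "twist": 0}]}}

```text
time_s: 27.9
ee_pos: [0.5802, -0.0509, 0.0445]
eef_rot: [-3.142, -0.0, 3.129]
force: [-0.3, 0.2, -3.6]
grip_width: 0.034
grip_force: 40.0
```

```bash
python3 - <<'E'
from h import *
s,P=held(); leaf(P,-.0505)
E
```

```text
[ 0.5802 -0.0509  0.0445] [-3.1416 -0.      3.1294] 27.9 0.03402452036031027 [-0.3  0.2 -3.6]
pin conf 0.86 tool [ 0.0289  0.079  -0.0505] world [0.5521 0.0285 0.095 ]
pin conf 0.78 tool [ 0.0289 -0.0001 -0.051 ] world [ 0.5511 -0.0506  0.0955]
0.52 123 0.0321 0.0339
0.523 105 0.0334 0.0349
0.526 123 0.0343 0.0358
0.529 108 0.0353 0.0369
0.532 85 0.0349 0.0373
0.535 414 0.0544 0.0734
0.538 168 0.0724 0.0739
0.541 358 0.0908 0.0976
0.544 371 0.0959 0.0981
```

Request:
{"fn": "step_arm", "kwargs": {"deltas": [{"dp": [0, 0, 0], "twist": 0}, {"dp": [0, 0, 0], "twist": 0}, {"dp": [0, 0, 0], "twist": 0}, {"dp": [0, 0, -0.3], "twist": 0}, {"dp": [0, 0, -0.6], "twist": 0}, {"dp": [0, 0, -0.8], "twist": 0}, {"dp": [0, -0.3, -0.8], "twist": 0}, {"dp": [0.2, -0.6, -0.8], "twist": 0}, {"dp": [0.2, -0.7, -0.8], "twist": 0}, {"dp": [0.2, -0.7, -0.8], "twist": 0}, {"dp": [0.2, -0.7, -0.3], "twist": 0}, {"dp": [0.2, -0.7, 0], "twist": 0}], "gripper": 0.2}}

```text
time_s: 29.2
ee_pos: [0.5382, -0.1997, 0.2562]
eef_rot: [-3.14, 0.004, 3.129]
force: [0.4, -0.3, 0.1]
grip_width: 0.0566
grip_force: 0.0
```

Request:
{"fn": "step_arm", "kwargs": {"deltas": [{"dp": [0.2, -0.7, 0], "twist": 0}, {"dp": [0.2, -0.7, 0], "twist": 0}, {"dp": [0.2, -0.7, 0], "twist": 0}, {"dp": [0.2, -0.7, 0], "twist": 0}, {"dp": [0.1, -0.4, 0], "twist": 0}, {"dp": [0, 0, 0], "twist": 0}, {"dp": [0, 0, 0], "twist": 0}]}}

```text
time_s: 29.9
ee_pos: [0.5008, -0.3255, 0.253]
eef_rot: [3.142, 0.0, 3.129]
force: [1.2, 0.2, 0.5]
grip_width: 0.0566
grip_force: 0.0
```

```bash
python3 - <<'E'
from h import *
o=ctrl.get_obs(); print(o['ee_pos'].round(4),o['eef_rot'].round(4),o['time_s'])
s,P=look('wrist',['mallet','pinhead1','pad']); save(s[0],'w6.png'); np.save('w6.npy',P)
E
```

```text
[ 0.5008 -0.3255  0.253 ] [3.1415e+00 3.0000e-04 3.1292e+00] 29.9
mallet 0.64 [210 121 260 269] med [ 0.5384 -0.3706  0.0429] z90 0.0607
    rect c [ 544.  -379.2] size [ 57.8 112.1] ang 82.0 mean [ 0.569  -0.3755  0.0602]
pinhead1 0.61 [526 222 550 240] med [ 0.5503 -0.0531  0.0955] z90 0.0966
    rect c [550.9 -51.5] size [21.  20.6] ang 64.49 mean [ 0.5504 -0.0518  0.0956]
pad 0.92 [289 226 367 304] med [ 0.6193 -0.2829  0.0442] z90 0.0461
    rect c [ 625.1 -267.2] size [56.8 64.3] ang 75.6 mean [ 0.6277 -0.276   0.0454]
```

View pics/w6.png

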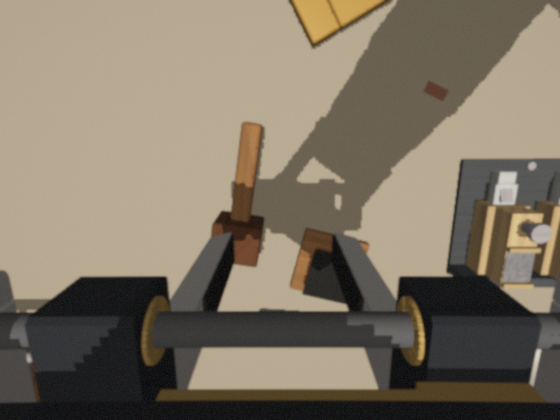

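```bash
python3 - <<'E'
from h import *
P=np.load('w6.npy'); q=P.reshape(-1,3); q=q[~np.isnan(q[:,0])]
q=q[(q[:,0]>.40)&(q[:,0]<.64)&(q[:,1]>-.43)&(q[:,1]<-.32)]
for z in (.042,.060):
    t=q[abs(q[:,2]-z)<.004]; print(z,len(t),cv2.minAreaRect((t[:,:2]*1000).astype(np.float32)),t.min(0),t.max(0))
q=P.reshape(-1,3); t=q[(q[:,0]>.57)&(q[:,0]<.69)&(q[:,1]>-.32)&(q[:,1]<-.19)&(abs(q[:,2]-.045)<.003)]; print(len(t),cv2.minAreaRect((t[:,:2]*1000).astype(np.float32)))
t0=np.load('top0.npy').reshape(-1,3); t=t0[(t0[:,0]>.57)&(t0[:,0]<.69)&(t0[:,1]>-.32)&(t0[:,1]<-.19)&(abs(t0[:,2]-.045)<.008)]; print(len(t),cv2.minAreaRect((t[:,:2]*1000).astype(np.float32)),t.mean(0))
E
```

```text
0.042 2062 ((503.8778076171875, -373.34185791015625), (58.93264389038086, 145.3201446533203), 81.63136291503906) [ 0.43132791 -0.40945918  0.03800027] [ 0.58001156 -0.34967019  0.04598378]
0.06 1248 ((574.4650268554688, -384.428466796875), (59.8513069152832, 49.59604263305664), 80.36215209960938) [ 0.54599985 -0.41188484  0.05600674] [ 0.60230914 -0.35191155  0.06339819]
1386 ((625.4183349609375, -266.449951171875), (58.142738342285156, 64.51537322998047), 75.34809112548828)
465 ((627.2824096679688, -262.67529296875), (64.08721923828125, 66.40740966796875), 73.01957702636719) [ 0.62617586 -0.26139321  0.0466767 ]
```

Request:
{"fn": "step_arm", "kwargs": {"deltas": [{"dp": [-0.45, -0.36, 0], "twist": 0}, {"dp": [-0.45, -0.36, 0], "twist": 0}, {"dp": [-0.45, -0.36, 0], "twist": 0}, {"dp": [-0.44, -0.36, 0], "twist": 0}, {"dp": [0, 0, 0.5], "twist": 0.75}, {"dp": [0, 0, 0.5], "twist": 0.75}, {"dp": [0, 0, 0.6], "twist": 0.73}, {"dp": [0, 0, 0.7], "twist": 0}, {"dp": [0, 0, 0.7], "twist": 0}, {"dp": [0, 0, 0.5], "twist": 0}, {"dp": [0, 0, 0], "twist": 0}, {"dp": [0, 0, 0], "twist": 0}], "gripper": 0.7}}

```text
time_s: 31.3
ee_pos: [0.572, -0.3842, 0.1134]
eef_rot: [-3.141, 0.0, 2.974]
force: [0.1, 0.6, 0.8]
grip_width: 0.0802
grip_force: 0.0
```

```bash
python3 - <<'E'
from h import *
s,P=look('wrist',['mallet'])
T=tool(); print(T[:3,3],ctrl.get_obs()['eef_rot'])
q=P.reshape(-1,3); q=q[~np.isnan(q[:,0])]
q=q[(q[:,0]>.40)&(q[:,0]<.64)&(q[:,1]>-.44)&(q[:,1]<-.32)]
for z in (.042,.060):
    t=q[abs(q[:,2]-z)<.003]; print(z,len(t),cv2.minAreaRect((t[:,:2]*1000).astype(np.float32)))
E
```

```text
mallet 0.7 [243  16 320 258] med [ 0.5476 -0.3739  0.0435] z90 0.0608
    rect c [ 574.5 -384.5] size [59.9 49.8] ang 80.51 mean [ 0.5727 -0.3842  0.06  ]
[ 0.5722257  -0.38463184  0.11446822] [-3.14050390e+00  2.11384726e-03  2.97398023e+00]
0.042 5477 ((492.13507080078125, -370.68505859375), (57.739749908447266, 119.71748352050781), 80.5269775390625)
0.06 5123 ((574.5592651367188, -384.50994873046875), (59.942264556884766, 49.773677825927734), 80.39836120605469)
```

Request:
{"fn": "step_arm", "kwargs": {"deltas": [{"dp": [0, 0, 0.6], "twist": 0}, {"dp": [0, 0, 0.6], "twist": 0}, {"dp": [0, 0, 0.6], "twist": 0}, {"dp": [0, 0, 0.4], "twist": 0}, {"dp": [0, 0, 0.2], "twist": 0}, {"dp": [0, 0, 0], "twist": 0}, {"dp": [0, 0, 0], "twist": 0}]}}

```text
time_s: 32.1
ee_pos: [0.5721, -0.3849, 0.018]
eef_rot: [-3.141, 0.002, 2.974]
force: [0.9, -1.1, -0.6]
grip_width: 0.0803
grip_force: 0.0
```

Request:
{"fn": "step_arm", "kwargs": {"deltas": [{"dp": [0, 0, 0], "twist": 0}, {"dp": [0, 0, 0], "twist": 0}, {"dp": [0, 0, 0], "twist": 0}, {"dp": [0, 0, 0], "twist": 0}, {"dp": [0, 0, 0], "twist": 0}], "gripper": -1, "squeeze": 50}}

```text
time_s: 32.6
ee_pos: [0.5718, -0.3846, 0.0173]
eef_rot: [-3.141, 0.001, 2.974]
force: [-1.5, 2.2, 5.9]
grip_width: 0.0599
grip_force: 50.0
```

Request:
{"fn": "step_arm", "kwargs": {"deltas": [{"dp": [0, 0, -0.3], "twist": 0}, {"dp": [0, 0, -0.6], "twist": 0}, {"dp": [0, 0, -0.8], "twist": 0}, {"dp": [0, 0, -0.8], "twist": 0}, {"dp": [0, 0, -0.8], "twist": 0}, {"dp": [0, 0, -0.5], "twist": 0}, {"dp": [0, 0, 0], "twist": 0}, {"dp": [0, 0, 0], "twist": 0}]}}

```text
time_s: 33.4
ee_pos: [0.5713, -0.3843, 0.1679]
eef_rot: [3.141, -0.001, 2.974]
force: [-0.3, -0.2, -3.2]
grip_width: 0.0596
grip_force: 50.0
```

```bash
cat >> h.py <<'E'
def mal():
    o=ctrl.get_obs(); print(o['ee_pos'].round(4),o['eef_rot'].round(4),o['time_s'],o['grip_width'],o['force'].round(1))
    s=shot('wrist'); P=cloud(s); T=tool(); t=((P-T[:3,3])@T[:3,:3]).reshape(-1,3); t=t[~np.isnan(t[:,0])]
    # handle top vs tool x
    for x in (.03,.05,.08,.11,.13,.15):
        a=t[(abs(t[:,0]-x)<.004)&(abs(t[:,1])<.02)&(t[:,2]<.05)]
        if len(a): print('handle x',x,'y',((a[:,1].min()+a[:,1].max())/2).round(4),'z',np.median(a[:,2]).round(4),len(a))
    a=t[(abs(t[:,0])<.04)&(abs(t[:,1])<.03)&(t[:,2]<-.02)&(t[:,2]>-.06)]
    if len(a): print('headtop',a.min(0).round(4),a.max(0).round(4),np.median(a[:,2]))
    return s,P
E
python3 - <<'E'
from h import *
s,P=mal(); save(s[0],'w7.png')
E
```

```text
[ 0.5713 -0.3843  0.1679] [ 3.1412e+00 -8.0000e-04  2.9736e+00] 33.4 0.059562469050298016 [-0.3 -0.2 -3.2]
handle x 0.03 y -0.0 z -0.1141 4476
handle x 0.05 y -0.0002 z -0.0258 846
handle x 0.08 y 0.0 z -0.0257 990
handle x 0.11 y 0.0001 z -0.0257 1165
headtop [-0.0149 -0.03   -0.06  ] [ 0.04  0.03 -0.02] -0.04371214447864471
```

Request:
{"fn": "step_arm", "kwargs": {"deltas": [{"dp": [0, 0, 0], "twist": -0.75}, {"dp": [0, 0, 0], "twist": -0.75}, {"dp": [0, 0, 0], "twist": -0.73}, {"dp": [0, 0.3, 0], "twist": 0}, {"dp": [0.1, 0.5, 0], "twist": 0}, {"dp": [0.1, 0.7, 0], "twist": 0}, {"dp": [0.1, 0.7, 0], "twist": 0}, {"dp": [0.1, 0.7, 0], "twist": 0}, {"dp": [0.1, 0.7, 0], "twist": 0}, {"dp": [0.1, 0.7, 0], "twist": 0}, {"dp": [0.1, 0.7, 0], "twist": 0}, {"dp": [0.1, 0.7, 0], "twist": 0}]}}

```text
time_s: 34.65
ee_pos: [0.5414, -0.1541, 0.1677]
eef_rot: [3.141, -0.001, 3.128]
force: [0.1, 0.4, -3.1]
grip_width: 0.0596
grip_force: 50.0
```

Request:
{"fn": "step_arm", "kwargs": {"deltas": [{"dp": [0.03, 0.7, 0], "twist": 0}, {"dp": [0, 0.7, 0], "twist": 0}, {"dp": [0, 0.7, 0], "twist": 0}, {"dp": [0, 0.54, 0], "twist": 0}, {"dp": [0, 0, 0], "twist": 0}, {"dp": [0, 0, 0], "twist": 0}]}}

```text
time_s: 35.25
ee_pos: [0.5419, -0.05, 0.168]
eef_rot: [3.142, -0.001, 3.13]
force: [-0.6, -0.3, -2.9]
grip_width: 0.0598
grip_force: 50.0
```

```bash
python3 - <<'E'
from h import *
s,P=mal(); save(s[0],'w7.png')
look('top',['moulding','pinhead1'])
E
```

```text
[ 0.5419 -0.05    0.168 ] [ 3.1415e+00 -1.0000e-03  3.1295e+00] 35.25 0.05983659833726524 [-0.6 -0.3 -2.9]
handle x 0.03 y -0.0 z -0.1132 4646
handle x 0.05 y 0.0006 z -0.0249 840
handle x 0.08 y 0.0007 z -0.025 991
handle x 0.11 y 0.0007 z -0.0249 1166
headtop [-0.0146 -0.03   -0.06  ] [ 0.04  0.03 -0.02] -0.0427272859968521
moulding 0.56 [165 229 240 244] med [0.4773 0.3228 0.0357] z90 0.0404
    rect c [478.8 325.6] size [ 35.3 198.8] ang 2.28 mean [0.4783 0.3244 0.0361]
pinhead1 0.56 [268 180 283 215] med [0.5795 0.1088 0.072 ] z90 0.0815
    rect c [583.4 108.9] size [33.  89.1] ang 89.9 mean [0.5877 0.1093 0.076 ]
pinhead1 0.48 [277 202 279 212] med [0.5526 0.1083 0.0969] z90 0.0999
    rect c [553.6 109.5] size [18.6 18.8] ang 0.01 mean [0.5524 0.109  0.0977]
```

View pics/w7.png

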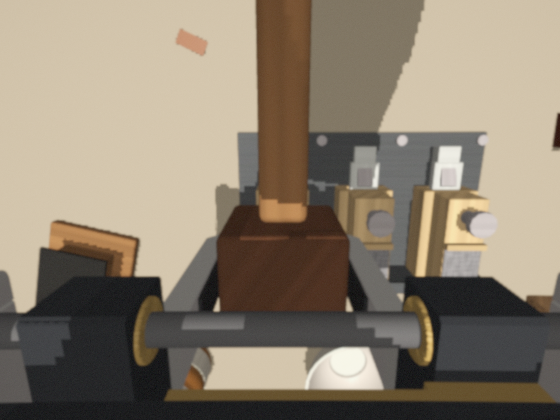

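Request:
{"fn": "step_arm", "kwargs": {"deltas": [{"dp": [0, 0, 0.4], "twist": 0}, {"dp": [0, 0, 0.5], "twist": 0}, {"dp": [0, 0, 0.3], "twist": 0}, {"dp": [0, 0, 0], "twist": 0}]}}

```text
time_s: 35.85
ee_pos: [0.5416, -0.0507, 0.1191]
eef_rot: [3.141, -0.003, 3.129]
force: [0.5, -0.5, -2.2]
grip_width: 0.0596
grip_force: 50.0
```

Request:
{"fn": "step_arm", "kwargs": {"deltas": [{"dp": [0, 0, 0.1], "twist": 0}, {"dp": [0, 0, 0.1], "twist": 0}, {"dp": [0, 0, 0], "twist": 0}]}}

```text
time_s: 36.15
ee_pos: [0.5426, -0.0506, 0.1128]
eef_rot: [-3.141, 0.0, 3.129]
force: [0.2, 0.1, -2.7]
grip_width: 0.0599
grip_force: 50.0
```

Request:
{"fn": "step_arm", "kwargs": {"deltas": [{"dp": [0, 0, 0.1], "twist": 0}, {"dp": [0, 0, 0.1], "twist": 0}, {"dp": [0, 0, 0], "twist": 0}]}}

```text
time_s: 36.45
ee_pos: [0.5425, -0.0505, 0.1044]
eef_rot: [-3.142, 0.0, 3.129]
force: [1.3, 1.2, -2.1]
grip_width: 0.0598
grip_force: 50.0
```

Request:
{"fn": "step_arm", "kwargs": {"deltas": [{"dp": [0, 0, 0.1], "twist": 0}, {"dp": [0, 0, 0.04], "twist": 0}, {"dp": [0, 0, 0], "twist": 0}]}}

```text
time_s: 36.75
ee_pos: [0.5425, -0.0505, 0.0988]
eef_rot: [-3.142, 0.0, 3.129]
force: [1.1, -0.2, 0.2]
grip_width: 0.0597
grip_force: 50.0
```

Request:
{"fn": "step_arm", "kwargs": {"deltas": [{"dp": [0, 0, 0.05], "twist": 0}, {"dp": [0, 0, 0], "twist": 0}]}}

```text
time_s: 36.95
ee_pos: [0.5424, -0.0505, 0.0969]
eef_rot: [3.142, 0.0, 3.129]
force: [1.1, -0.7, 0.3]
grip_width: 0.0598
grip_force: 50.0
```

Request:
{"fn": "step_arm", "kwargs": {"deltas": [{"dp": [0, 0, 0.03], "twist": 0}, {"dp": [0, 0, 0], "twist": 0}]}}

```text
time_s: 37.15
ee_pos: [0.5425, -0.0505, 0.0966]
eef_rot: [-3.142, 0.0, 3.129]
force: [-4.2, -0.0, 10.3]
grip_width: 0.0601
grip_force: 50.0
```

Request:
{"fn": "step_arm", "kwargs": {"deltas": [{"dp": [0, 0, 0.03], "twist": 0}, {"dp": [0, 0, 0], "twist": 0}]}}

```text
time_s: 37.35
ee_pos: [0.5426, -0.0505, 0.0965]
eef_rot: [-3.141, 0.001, 3.129]
force: [-9.7, 0.9, 22.9]
grip_width: 0.0598
grip_force: 50.0
```

Request:
{"fn": "step_arm", "kwargs": {"deltas": [{"dp": [0, 0, 0.03], "twist": 0}, {"dp": [0, 0, 0], "twist": 0}]}}

```text
time_s: 37.55
ee_pos: [0.5428, -0.0505, 0.0964]
eef_rot: [-3.141, 0.002, 3.13]
force: [-15.4, 2.0, 34.8]
grip_width: 0.0598
grip_force: 50.0
```

Request:
{"fn": "step_arm", "kwargs": {"deltas": [{"dp": [0, 0, -0.3], "twist": 0}, {"dp": [0, 0, -0.6], "twist": 0}, {"dp": [0, 0.4, 0], "twist": 0}, {"dp": [0, 0.6, 0], "twist": 0}, {"dp": [0, 0.6, 0], "twist": 0}, {"dp": [0, 0.38, 0], "twist": 0}, {"dp": [0, 0, 0], "twist": 0}, {"dp": [0, 0, 0], "twist": 0}]}}

```text
time_s: 38.35
ee_pos: [0.5432, 0.0288, 0.1289]
eef_rot: [-3.141, -0.001, 3.13]
force: [0.0, -0.1, -3.2]
grip_width: 0.0601
grip_force: 50.0
```

```bash
python3 - <<'E'
from h import *
s,P=mal()
T=tool()
for r in ctrl.cut_out('wrist','pinhead1'):
    q=P[r['pixels']]; q=q[~np.isnan(q[:,0])]
    if r['conf']>.3 and len(q)>30: print(r['conf'],np.median(q,0),np.percentile(q[:,2],85))
E
```

```text
[0.5432 0.0288 0.1289] [-3.1414e+00 -8.0000e-04  3.1301e+00] 38.35 0.0600848907700523 [ 0.  -0.1 -3.2]
handle x 0.03 y 0.0 z -0.1132 4593
handle x 0.05 y 0.0003 z -0.0249 846
handle x 0.08 y 0.0005 z -0.0249 968
handle x 0.11 y 0.0005 z -0.0249 1157
headtop [-0.0146 -0.03   -0.06  ] [ 0.04    0.03   -0.0201] -0.0426962757985774
0.64 [0.55241796 0.10818141 0.09575655] 0.09659099350203329
0.61 [ 0.55010158 -0.04965614  0.07970123] 0.08042086086800318
0.57 [ 0.5499551  -0.04932821  0.07969112] 0.08041834182283819
```

Request:
{"fn": "step_arm", "kwargs": {"deltas": [{"dp": [0, 0, 0.2], "twist": 0}, {"dp": [0, 0, 0.15], "twist": 0}, {"dp": [0, 0, 0.1], "twist": 0}, {"dp": [0, 0, 0.1], "twist": 0}, {"dp": [0, 0, 0.1], "twist": 0}, {"dp": [0, 0, 0.1], "twist": 0}, {"dp": [0, 0, 0.05], "twist": 0}, {"dp": [0, 0, 0], "twist": 0}]}}

```text
time_s: 39.25
ee_pos: [0.5434, 0.0287, 0.0971]
eef_rot: [3.141, -0.0, 3.129]
force: [-0.1, 0.0, -3.4]
grip_width: 0.0596
grip_force: 50.0
```

Request:
{"fn": "step_arm", "kwargs": {"deltas": [{"dp": [0, 0, 0.04], "twist": 0}, {"dp": [0, 0, 0], "twist": 0}]}}

```text
time_s: 39.45
ee_pos: [0.5435, 0.0288, 0.0966]
eef_rot: [3.141, 0.001, 3.129]
force: [-5.8, -1.0, 9.4]
grip_width: 0.0596
grip_force: 50.0
```

Request:
{"fn": "step_arm", "kwargs": {"deltas": [{"dp": [0, 0, -0.3], "twist": 0}, {"dp": [0, 0, -0.5], "twist": 0}, {"dp": [0, 0.4, 0], "twist": 0}, {"dp": [0, 0.6, 0], "twist": 0}, {"dp": [0, 0.6, 0], "twist": 0}, {"dp": [0, 0.4, 0], "twist": 0}, {"dp": [0, 0, 0], "twist": 0}, {"dp": [0, 0, 0], "twist": 0}]}}

```text
time_s: 40.25
ee_pos: [0.5442, 0.1089, 0.1275]
eef_rot: [-3.141, -0.0, 3.13]
force: [-1.2, 0.1, -3.2]
grip_width: 0.0597
grip_force: 50.0
```

```bash
python3 - <<'E'
from h import *
s,P=mal()
for r in ctrl.cut_out('wrist','pinhead1'):
    q=P[r['pixels']]; q=q[~np.isnan(q[:,0])]
    if r['conf']>.3 and len(q)>30: print(r['conf'],np.median(q,0),np.percentile(q[:,2],85))
E
```

```text
[0.5442 0.1089 0.1275] [-3.1414e+00 -5.0000e-04  3.1302e+00] 40.25 0.05974515000590464 [-1.2  0.1 -3.2]
handle x 0.03 y -0.0 z -0.1133 4648
handle x 0.05 y 0.0004 z -0.0249 842
handle x 0.08 y 0.0006 z -0.025 994
handle x 0.11 y 0.0006 z -0.0249 1163
headtop [-0.0144 -0.03   -0.06  ] [ 0.04    0.03   -0.0201] -0.042752508203651896
0.91 [ 0.5498714  -0.0481917   0.07959341] 0.08040726662352629
0.7 [0.52194512 0.10956488 0.15350411] 0.1708126547680908
0.6 [0.55086556 0.02986615 0.07976631] 0.0805246182884097
```

Middle pin is down; now the left one.

Request:
{"fn": "step_arm", "kwargs": {"deltas": [{"dp": [0, 0, 0.2], "twist": 0}, {"dp": [0, 0, 0.15], "twist": 0}, {"dp": [0, 0, 0.1], "twist": 0}, {"dp": [0, 0, 0.1], "twist": 0}, {"dp": [0, 0, 0.1], "twist": 0}, {"dp": [0, 0, 0.1], "twist": 0}, {"dp": [0, 0, 0.04], "twist": 0}, {"dp": [0, 0, 0], "twist": 0}]}}

```text
time_s: 41.15
ee_pos: [0.5446, 0.1086, 0.0966]
eef_rot: [-3.141, 0.001, 3.129]
force: [-2.9, -4.0, 7.2]
grip_width: 0.0598
grip_force: 50.0
```

Request:
{"fn": "step_arm", "kwargs": {"deltas": [{"dp": [0, 0, 0.03], "twist": 0}, {"dp": [0, 0, 0], "twist": 0}]}}

```text
time_s: 41.35
ee_pos: [0.5446, 0.1086, 0.0965]
eef_rot: [-3.141, 0.001, 3.129]
force: [-8.5, -4.3, 18.4]
grip_width: 0.0596
grip_force: 50.0
```

Request:
{"fn": "step_arm", "kwargs": {"deltas": [{"dp": [0, 0, -0.3], "twist": 0}, {"dp": [0, 0, -0.7], "twist": 0}, {"dp": [0, 0, -0.8], "twist": 0}, {"dp": [0, -0.3, 0], "twist": 0}, {"dp": [0, -0.6, 0], "twist": 0}, {"dp": [0, -0.7, 0], "twist": 0}, {"dp": [0, -0.7, 0], "twist": 0}, {"dp": [0, -0.7, 0], "twist": 0}, {"dp": [0, -0.7, 0], "twist": 0}, {"dp": [0, -0.3, 0], "twist": 0}, {"dp": [0, 0, 0], "twist": 0}, {"dp": [0, 0, 0], "twist": 0}]}}

```text
time_s: 42.55
ee_pos: [0.5423, -0.0507, 0.1666]
eef_rot: [3.141, -0.001, 3.129]
force: [-0.0, 0.8, -2.7]
grip_width: 0.0597
grip_force: 50.0
```

```bash
python3 - <<'E'
from h import *
s,P=mal()
for r in ctrl.cut_out('wrist','pinhead1'):
    q=P[r['pixels']]; q=q[~np.isnan(q[:,0])]
    if r['conf']>.3 and len(q)>30: print(r['conf'],np.median(q,0),np.percentile(q[:,2],85))
s=shot('top'); t0=cloud(s).reshape(-1,3); t=t0[(t0[:,0]>.57)&(t0[:,0]<.69)&(t0[:,1]>-.32)&(t0[:,1]<-.19)&(t0[:,2]>.036)&(t0[:,2]<.056)]; print(len(t),cv2.minAreaRect((t[:,:2]*1000).astype(np.float32)))
E
```

```text
[ 0.5423 -0.0507  0.1666] [ 3.1412e+00 -6.0000e-04  3.1293e+00] 42.55 0.05972334904215083 [-0.   0.8 -2.7]
handle x 0.03 y 0.0 z -0.1133 4591
handle x 0.05 y -0.0003 z -0.0249 839
handle x 0.08 y -0.0001 z -0.0249 963
handle x 0.11 y -0.0 z -0.0249 1152
headtop [-0.0147 -0.03   -0.06  ] [ 0.04  0.03 -0.02] -0.042762813061978204
0.8 [0.55071026 0.02751262 0.07980295] 0.08055116540845941
0.68 [0.5528881  0.10763416 0.0797599 ] 0.0805186962460455
486 ((627.4337158203125, -262.04815673828125), (62.841365814208984, 65.91454315185547), 75.93693542480469)
```

Request:
{"fn": "step_arm", "kwargs": {"deltas": [{"dp": [-0.1, -0.3, 0], "twist": 0}, {"dp": [-0.24, -0.6, 0], "twist": 0}, {"dp": [-0.27, -0.67, 0], "twist": 0}, {"dp": [-0.27, -0.67, 0], "twist": 0}, {"dp": [-0.27, -0.67, 0], "twist": 0}, {"dp": [-0.27, -0.67, 0], "twist": 0}, {"dp": [-0.27, -0.67, 0], "twist": 0}, {"dp": [-0.25, -0.6, 0], "twist": 0.85}, {"dp": [0, 0, 0], "twist": 0.85}, {"dp": [0, 0, 0], "twist": 0.85}, {"dp": [0, 0, 0], "twist": 0.87}, {"dp": [0, 0, 0], "twist": 0}]}}

```text
time_s: 43.9
ee_pos: [0.6177, -0.2467, 0.1668]
eef_rot: [-3.142, -0.0, 2.89]
force: [0.4, 0.4, -2.5]
grip_width: 0.0599
grip_force: 50.0
```

```bash
python3 - <<'E'
from h import *
s,P=mal(); save(s[0],'w8.png')
E
```

```text
[ 0.6177 -0.2467  0.1668] [-3.1415e+00 -2.0000e-04  2.8898e+00] 43.9 0.05991874205503007 [ 0.4  0.4 -2.5]
handle x 0.03 y 0.0 z -0.1132 4523
handle x 0.05 y -0.0001 z -0.0249 849
handle x 0.08 y 0.0003 z -0.025 976
handle x 0.11 y 0.0004 z -0.0249 1160
headtop [-0.0146 -0.03   -0.0599] [ 0.04  0.03 -0.02] -0.04278806165991389
```

View pics/w8.png

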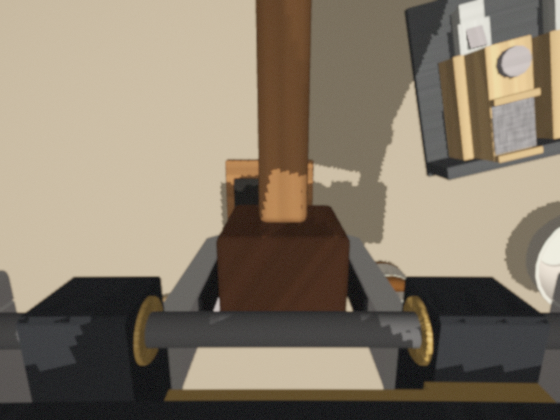

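Request:
{"fn": "step_arm", "kwargs": {"deltas": [{"dp": [-0.15, -0.19, 0], "twist": 0}, {"dp": [-0.14, -0.19, 0], "twist": 0}, {"dp": [0, 0, 0], "twist": 0}, {"dp": [0, 0, 0], "twist": 0}]}}

```text
time_s: 44.35
ee_pos: [0.6251, -0.2642, 0.1667]
eef_rot: [3.141, -0.0, 2.89]
force: [-0.3, 0.3, -3.1]
grip_width: 0.0599
grip_force: 50.0
```

```bash
python3 - <<'E'
from h import *
o=ctrl.get_obs(); print(o['ee_pos'].round(4),o['eef_rot'].round(4))
s=shot('wrist'); P=cloud(s); T=tool(); t=((P-T[:3,3])@T[:3,:3]).reshape(-1,3); w=P.reshape(-1,3)
for z in (.012,.018,.024,.030,.036,.045):
    a=t[(abs(w[:,2]-z)<.004)&(abs(t[:,0])<.08)&(abs(t[:,1])<.08)]
    if len(a): print(z,len(a),a.min(0).round(4),a.max(0).round(4))
E
```

```text
[ 0.6251 -0.2642  0.1667] [ 3.1415e+00 -3.0000e-04  2.8905e+00]
0.012 1369 [-0.0138 -0.0441  0.152 ] [0.0439 0.046  0.1588]
0.018 27 [-0.0107 -0.0419  0.152 ] [0.0424 0.0444 0.1529]
0.045 759 [-0.0056 -0.0312  0.1194] [0.0309 0.0329 0.1251]
```

Request:
{"fn": "step_arm", "kwargs": {"deltas": [{"dp": [0.03, 0.02, 0.4], "twist": 0}, {"dp": [0, 0, 0.6], "twist": 0}, {"dp": [0, 0, 0.6], "twist": 0}, {"dp": [0, 0, 0.5], "twist": 0}, {"dp": [0, 0, 0.3], "twist": 0}, {"dp": [0, 0, 0.1], "twist": 0}, {"dp": [0, 0, 0], "twist": 0}, {"dp": [0, 0, 0], "twist": 0}]}}

```text
time_s: 45.2
ee_pos: [0.6246, -0.2629, 0.0683]
eef_rot: [-3.141, 0.002, 2.891]
force: [0.2, 0.3, -2.9]
grip_width: 0.0598
grip_force: 50.0
```

Request:
{"fn": "step_arm", "kwargs": {"deltas": [{"dp": [0, 0, 0.05], "twist": 0}, {"dp": [0, 0, 0], "twist": 0}]}}

```text
time_s: 45.4
ee_pos: [0.6243, -0.2628, 0.0654]
eef_rot: [-3.141, 0.001, 2.891]
force: [-0.2, -0.4, -3.4]
grip_width: 0.0594
grip_force: 50.0
```

Request:
{"fn": "step_arm", "kwargs": {"deltas": [{"dp": [0, 0, 0.05], "twist": 0}, {"dp": [0, 0, 0], "twist": 0}]}}

```text
time_s: 45.6
ee_pos: [0.6241, -0.2627, 0.0629]
eef_rot: [3.142, -0.0, 2.891]
force: [0.4, 0.4, -2.5]
grip_width: 0.0596
grip_force: 50.0
```

Request:
{"fn": "step_arm", "kwargs": {"deltas": [{"dp": [0, 0, 0.04], "twist": 0}, {"dp": [0, 0, 0], "twist": 0}]}}

```text
time_s: 45.8
ee_pos: [0.6245, -0.2629, 0.0623]
eef_rot: [-3.141, 0.001, 2.891]
force: [-1.8, 1.2, 4.3]
grip_width: 0.0597
grip_force: 50.0
```

Request:
{"fn": "step_arm", "kwargs": {"deltas": [{"dp": [0, 0, 0], "twist": 0}, {"dp": [0, 0, 0], "twist": 0}, {"dp": [0, 0, 0], "twist": 0}, {"dp": [0, 0, 0], "twist": 0}, {"dp": [0, 0, -0.2], "twist": 0}, {"dp": [0, 0, -0.5], "twist": 0}, {"dp": [0, 0, -0.8], "twist": 0}, {"dp": [0, 0, -0.8], "twist": 0}, {"dp": [0, 0, -0.8], "twist": 0}, {"dp": [0, 0, -0.8], "twist": 0}, {"dp": [0, 0, -0.6], "twist": 0}, {"dp": [0.2, 0.3, -0.3], "twist": 0}], "gripper": 0.7}}

```text
time_s: 47.0
ee_pos: [0.6196, -0.2499, 0.2561]
eef_rot: [-3.141, 0.003, 2.889]
force: [0.8, -0.3, -0.3]
grip_width: 0.0799
grip_force: 0.0
```

Request:
{"fn": "step_arm", "kwargs": {"deltas": [{"dp": [0.4, 0.7, 0], "twist": 0}, {"dp": [0.4, 0.7, 0], "twist": 0}, {"dp": [0.4, 0.7, 0], "twist": 0}, {"dp": [0.4, 0.7, 0], "twist": 0}, {"dp": [0.4, 0.7, 0], "twist": 0}, {"dp": [0.4, 0.7, 0], "twist": 0}, {"dp": [0.4, 0.7, 0], "twist": 0}, {"dp": [0.4, 0.7, 0], "twist": 0}, {"dp": [0.4, 0.7, 0], "twist": 0}, {"dp": [0.4, 0.7, 0], "twist": 0}, {"dp": [0.4, 0.7, 0], "twist": 0}, {"dp": [0.4, 0.7, 0], "twist": 0}]}}

```text
time_s: 48.2
ee_pos: [0.5153, 0.1257, 0.2531]
eef_rot: [-3.141, -0.001, 2.891]
force: [-0.3, -0.1, -0.9]
grip_width: 0.0799
grip_force: 0.0
```

Request:
{"fn": "step_arm", "kwargs": {"deltas": [{"dp": [0.4, 0.7, 0], "twist": 0}, {"dp": [0.4, 0.7, 0], "twist": 0}, {"dp": [0.4, 0.7, 0], "twist": 0}, {"dp": [0.4, 0.7, 0], "twist": 0}, {"dp": [0.4, 0.7, 0], "twist": 0}, {"dp": [0.2, 0.3, 0], "twist": 0}, {"dp": [0, 0, 0], "twist": 1}, {"dp": [0, 0, 0], "twist": 1}, {"dp": [0, 0, 0], "twist": 1}, {"dp": [0, 0, 0], "twist": 1}, {"dp": [0, 0, 0], "twist": 1}, {"dp": [0, 0, 0], "twist": 1}]}}

```text
time_s: 49.4
ee_pos: [0.4688, 0.2927, 0.2531]
eef_rot: [-3.141, -0.0, 2.469]
force: [-0.6, 1.0, 0.2]
grip_width: 0.0796
grip_force: 0.0
```

Request:
{"fn": "step_arm", "kwargs": {"deltas": [{"dp": [0, 0, 0], "twist": 1}, {"dp": [0, 0, 0], "twist": 1}, {"dp": [0, 0, 0], "twist": 1}, {"dp": [0, 0, 0], "twist": 1}, {"dp": [0, 0, 0], "twist": 1}, {"dp": [0, 0, 0], "twist": 1}, {"dp": [0, 0, 0], "twist": 1}, {"dp": [0, 0, 0], "twist": 1}, {"dp": [0, 0, 0], "twist": 1}, {"dp": [0, 0, 0], "twist": 1}, {"dp": [0, 0, 0], "twist": 1}, {"dp": [0, 0, 0], "twist": 1}]}}

```text
time_s: 50.6
ee_pos: [0.4688, 0.2927, 0.2531]
eef_rot: [-3.141, 0.0, 1.631]
force: [0.1, -0.3, 0.8]
grip_width: 0.0799
grip_force: 0.0
```

```bash
python3 - <<'E'
from h import *
o=ctrl.get_obs(); print(o['ee_pos'].round(4),o['eef_rot'].round(4),o['time_s'])
s,P=look('wrist',['moulding','pinhead1']); save(s[0],'w9.png')
look('top',['moulding','mallet'])
E
```

```text
[0.4688 0.2927 0.2531] [-3.1411e+00  3.0000e-04  1.6310e+00] 50.6
moulding 0.86 [279  62 310 232] med [0.4798 0.3352 0.035 ] z90 0.0366
    rect c [480.2 325.2] size [ 34.  200.8] ang 2.21 mean [0.4799 0.3322 0.0351]
moulding 0.87 [215 226 239 243] med [0.4825 0.2516 0.0356] z90 0.0405
    rect c [465.4 249.5] size [74.9 57.2] ang 12.19 mean [0.4823 0.2522 0.0382]
mallet 0.58 [396 170 426 230] med [ 0.6022 -0.247   0.0917] z90 0.1088
    rect c [ 586.8 -250.4] size [ 59.2 131.7] ang 73.85 mean [ 0.6255 -0.2608  0.1067]
```

View pics/w9.png

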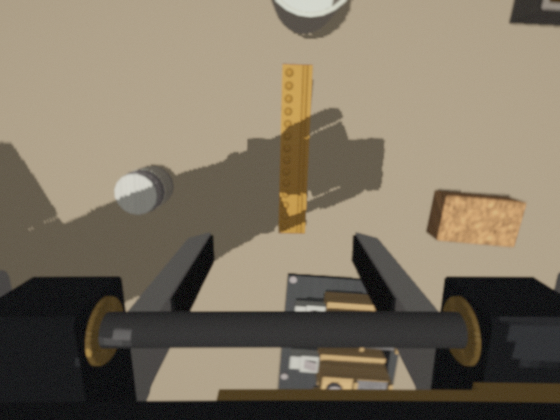

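Request:
{"fn": "step_arm", "kwargs": {"deltas": [{"dp": [0.4, 0.17, 0], "twist": 0}, {"dp": [0.39, 0.16, 0], "twist": 0}, {"dp": [0, 0, 0.5], "twist": 0.31}, {"dp": [0, 0, 0.8], "twist": 0}, {"dp": [0, 0, 0.8], "twist": 0}, {"dp": [0, 0, 0.8], "twist": 0}, {"dp": [0, 0, 0.8], "twist": 0}, {"dp": [0, 0, 0.8], "twist": 0}, {"dp": [0, 0, 0.7], "twist": 0}, {"dp": [0, 0, 0.5], "twist": 0}, {"dp": [0, 0, 0.28], "twist": 0}, {"dp": [0, 0, 0], "twist": 0}], "gripper": 0.5}}

```text
time_s: 52.1
ee_pos: [0.4799, 0.3251, 0.0131]
eef_rot: [-3.14, 0.001, 1.613]
force: [-0.1, -0.0, 0.1]
grip_width: 0.0705
grip_force: 0.0
```

Request:
{"fn": "step_arm", "kwargs": {"deltas": [{"dp": [0, 0, 0], "twist": 0}, {"dp": [0, 0, 0], "twist": 0}, {"dp": [0, 0, 0], "twist": 0}, {"dp": [0, 0, 0], "twist": 0}, {"dp": [0, 0, 0], "twist": 0}, {"dp": [0, 0, 0], "twist": 0}], "gripper": -1, "squeeze": 40}}

```text
time_s: 52.7
ee_pos: [0.4807, 0.3256, 0.0146]
eef_rot: [3.141, -0.0, 1.612]
force: [-0.9, -0.7, 3.8]
grip_width: 0.0339
grip_force: 40.0
```

Request:
{"fn": "step_arm", "kwargs": {"deltas": [{"dp": [0, 0, -0.3], "twist": 0}, {"dp": [0, 0, -0.6], "twist": 0}, {"dp": [0, 0, -0.8], "twist": 0}, {"dp": [0, 0, -0.8], "twist": 0}, {"dp": [0, 0, -0.8], "twist": 0}, {"dp": [0, 0, -0.4], "twist": 0}, {"dp": [0, 0, 0], "twist": 0}, {"dp": [0, 0, 0], "twist": 0}]}}

```text
time_s: 53.5
ee_pos: [0.4802, 0.3253, 0.1617]
eef_rot: [-3.141, 0.0, 1.612]
force: [-0.4, -0.2, -3.7]
grip_width: 0.0337
grip_force: 40.0
```

```bash
cat >> h.py <<'E'
def mould():
    o=ctrl.get_obs(); print(o['ee_pos'].round(4),o['eef_rot'].round(4),o['time_s'],o['grip_width'],o['force'].round(1))
    s=shot('wrist'); P=cloud(s); T=tool(); t=((P-T[:3,3])@T[:3,:3]).reshape(-1,3); t=t[~np.isnan(t[:,0])]
    a=t[(t[:,0]>.02)&(t[:,0]<.13)&(abs(t[:,1])<.03)&(abs(t[:,2]+.02)<.012)]
    if len(a):
        print('end x',np.percentile(a[:,0],99.5).round(4))
        for x in np.arange(.03,.1,.015):
            b=a[abs(a[:,0]-x)<.003]
            if len(b)>10: print(x.round(3),'y',b[:,1].min().round(4),b[:,1].max().round(4),'z',np.median(b[:,2]).round(4))
    return s,P
E
python3 - <<'E'
from h import *
s,P=mould()
E
```

```text
[0.4802 0.3253 0.1617] [-3.1410e+00  3.0000e-04  1.6123e+00] 53.5 0.03371732197335734 [-0.4 -0.2 -3.7]
end x 0.1
0.03 y -0.0167 0.0169 z -0.0209
0.045 y -0.0168 0.017 z -0.0209
0.06 y -0.0169 0.0172 z -0.021
0.075 y -0.0166 0.0172 z -0.0211
0.09 y -0.0167 0.0172 z -0.021
```

Request:
{"fn": "step_arm", "kwargs": {"deltas": [{"dp": [0, 0, 0], "twist": 0.4}, {"dp": [0, 0, 0], "twist": 0.395}, {"dp": [-0.3, 0.13, 0], "twist": 0}, {"dp": [-0.6, 0.25, 0], "twist": 0}, {"dp": [-0.65, 0.28, 0], "twist": 0}, {"dp": [-0.65, 0.28, 0], "twist": 0}, {"dp": [-0.65, 0.28, 0], "twist": 0}, {"dp": [-0.65, 0.28, 0], "twist": 0}, {"dp": [-0.65, 0.28, 0], "twist": 0}, {"dp": [-0.65, 0.28, 0], "twist": 0}, {"dp": [-0.65, 0.28, 0], "twist": 0}, {"dp": [-0.65, 0.28, 0], "twist": 0}]}}

```text
time_s: 54.75
ee_pos: [0.5822, 0.078, 0.162]
eef_rot: [-3.141, 0.0, 1.556]
force: [-0.7, 0.3, -3.0]
grip_width: 0.0339
grip_force: 40.0
```

Request:
{"fn": "step_arm", "kwargs": {"deltas": [{"dp": [-0.65, 0.28, 0], "twist": 0}, {"dp": [-0.63, 0.22, 0], "twist": 0}, {"dp": [0, 0, 0], "twist": 0}, {"dp": [0, 0, 0.5], "twist": 0}, {"dp": [0, 0, 0.5], "twist": 0}, {"dp": [0, 0, 0], "twist": 0}, {"dp": [0, 0, 0], "twist": 0}]}}

```text
time_s: 55.45
ee_pos: [0.6011, 0.0285, 0.1226]
eef_rot: [-3.141, 0.0, 1.557]
force: [0.6, 0.4, -2.7]
grip_width: 0.0338
grip_force: 40.0
```

```bash
python3 - <<'E'
from h import *
s,P=mould(); save(s[0],'w10.png')
q=P.reshape(-1,3)
# ridges of left block: z ~ .0775
t=q[(abs(q[:,1]-.108)<.016)&(q[:,0]>.53)&(q[:,0]<.65)&(q[:,2]>.055)&(q[:,2]<.085)]
for x in np.arange(.54,.64,.003):
    b=t[abs(t[:,0]-x)<.0015]
    if len(b)>3: print(x.round(3),len(b),np.median(b[:,2]).round(4))
E
```

```text
[0.6011 0.0285 0.1226] [-3.1413  0.      1.5569] 55.45 0.03376288668422066 [ 0.6  0.4 -2.7]
end x 0.0998
0.03 y -0.0172 0.0164 z -0.0196
0.045 y -0.0174 0.0166 z -0.0196
0.06 y -0.0174 0.0167 z -0.0198
0.075 y -0.017 0.0167 z -0.0199
0.09 y -0.0171 0.0167 z -0.0198
0.54 210 0.0718
0.543 154 0.072
0.546 200 0.0789
0.549 216 0.0795
0.552 218 0.0796
0.555 229 0.0795
0.558 241 0.0793
0.561 246 0.0781
0.564 264 0.0723
0.567 226 0.0718
0.57 216 0.0719
0.573 228 0.0718
0.576 172 0.0721
0.579 74 0.0779
0.627 81 0.078
```

View pics/w10.png

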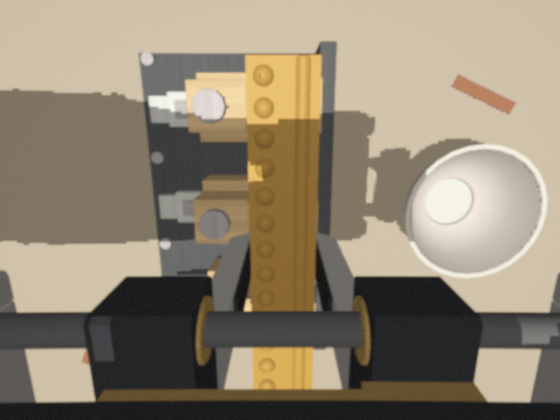

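Request:
{"fn": "step_arm", "kwargs": {"deltas": [{"dp": [0, 0, 0.3], "twist": 0}, {"dp": [0, 0, 0.3], "twist": 0}, {"dp": [0, 0, 0.15], "twist": 0}, {"dp": [0, 0, 0.1], "twist": 0}, {"dp": [0, 0, 0], "twist": 0}, {"dp": [0, 0, 0], "twist": 0}]}}

```text
time_s: 56.1
ee_pos: [0.6014, 0.0286, 0.0885]
eef_rot: [3.141, 0.0, 1.557]
force: [-0.1, -0.0, -1.9]
grip_width: 0.0334
grip_force: 40.0
```

Request:
{"fn": "step_arm", "kwargs": {"deltas": [{"dp": [0, 0, 0.05], "twist": 0}, {"dp": [0, 0, 0], "twist": 0}]}}

```text
time_s: 56.3
ee_pos: [0.6012, 0.0286, 0.0863]
eef_rot: [3.141, 0.0, 1.557]
force: [0.3, 0.1, -3.7]
grip_width: 0.0336
grip_force: 40.0
```

Request:
{"fn": "step_arm", "kwargs": {"deltas": [{"dp": [0, 0, 0.03], "twist": 0}, {"dp": [0, 0, 0], "twist": 0}]}}

```text
time_s: 56.5
ee_pos: [0.6013, 0.0286, 0.0861]
eef_rot: [3.141, 0.0, 1.557]
force: [-4.4, -1.1, 6.0]
grip_width: 0.0337
grip_force: 40.0
```

Contact on the saddle floors; release and back off.

Request:
{"fn": "step_arm", "kwargs": {"deltas": [{"dp": [0, 0, 0], "twist": 0}, {"dp": [0, 0, 0], "twist": 0}, {"dp": [0, 0, 0], "twist": 0}, {"dp": [0, 0, 0], "twist": 0}, {"dp": [0, 0, -0.15], "twist": 0}, {"dp": [0, 0, -0.3], "twist": 0}, {"dp": [0, 0, -0.6], "twist": 0}, {"dp": [0, 0, -0.8], "twist": 0}, {"dp": [0, 0, -0.8], "twist": 0}, {"dp": [0, 0, -0.8], "twist": 0}, {"dp": [0, 0, -0.8], "twist": 0}, {"dp": [0, 0, 0], "twist": 0}], "gripper": 0}}

```text
time_s: 57.7
ee_pos: [0.6024, 0.0286, 0.261]
eef_rot: [3.133, -0.0, 1.557]
force: [-0.0, -1.3, -0.0]
grip_width: 0.0471
grip_force: 0.0
```

Request:
{"fn": "step_arm", "kwargs": {"deltas": [{"dp": [-0.5, 0, 0], "twist": 0}, {"dp": [-0.7, 0, 0], "twist": 0}, {"dp": [-0.7, 0, 0], "twist": 0}, {"dp": [-0.7, 0, 0], "twist": 0}, {"dp": [-0.5, 0, 0], "twist": 0}, {"dp": [0, 0, 0], "twist": 0}, {"dp": [0, 0, 0], "twist": 0}]}}

```text
time_s: 58.4
ee_pos: [0.5994, -0.0952, 0.2552]
eef_rot: [-3.142, -0.0, 1.556]
force: [-0.5, 0.2, -0.6]
grip_width: 0.047
grip_force: 0.0
```

```bash
python3 - <<'E'
from h import *
o=ctrl.get_obs(); print(o['ee_pos'].round(4),o['eef_rot'].round(4),o['time_s'])
s,P=look('wrist',['moulding','pinhead1']); save(s[0],'w11.png')
for y in (.109,.0293,-.0508): print('leaf',y); leaf(P,y,.523,.536)
look('top',['mallet','moulding'])
E
```

```text
[ 0.5994 -0.0952  0.2552] [-3.1416e+00 -2.0000e-04  1.5563e+00] 58.4
moulding 0.77 [264   0 301 169] med [0.6009 0.0106 0.1064] z90 0.108
    rect c [600.9   3.7] size [150.1  34. ] ang 89.15 mean [0.6009 0.0085 0.1065]
pinhead1 0.69 [222  53 243  76] med [0.5523 0.0289 0.0797] z90 0.0807
    rect c [552.3  29. ] size [20.8 20.5] ang 11.29 mean [0.5524 0.0289 0.0797]
pinhead1 0.64 [227 137 246 156] med [ 0.5514 -0.0506  0.0799] z90 0.0808
    rect c [551.2 -50.7] size [21.  20.5] ang 53.57 mean [ 0.5513 -0.0506  0.0798]
leaf 0.109
0.529 1 0.0291 0.0291
leaf 0.0293
0.523 28 0.0328 0.0348
0.526 30 0.0338 0.0354
0.529 24 0.0345 0.0361
leaf -0.0508
0.523 24 0.0336 0.0349
0.526 22 0.0345 0.0361
0.529 8 0.0351 0.0363
0.535 15 0.0714 0.072
mallet 0.77 [396 170 425 230] med [ 0.5973 -0.2489  0.0923] z90 0.109
    rect c [ 569.4 -256. ] size [ 54.8 163.3] ang 80.85 mean [ 0.6245 -0.2638  0.1066]
mallet 0.48 [304 203 311 214] med [0.5516 0.03   0.0807] z90 0.085
    rect c [550.7  28.7] size [19.2 19.1] ang 1.55 mean [0.5515 0.0291 0.0813]
mallet 0.43 [325 195 339 216] med [ 0.558  -0.0352  0.0694] z90 0.0814
    rect c [538.7 -33.8] size [27.  90.7] ang 76.34 mean [ 0.559  -0.0403  0.085 ]
moulding 0.76 [271 182 341 197] med [0.599  0.0358 0.1072] z90 0.1118
    rect c [571.7  33.8] size [187.7  93. ] ang 88.82 mean [0.6    0.0347 0.1096]
```

View pics/w11.png

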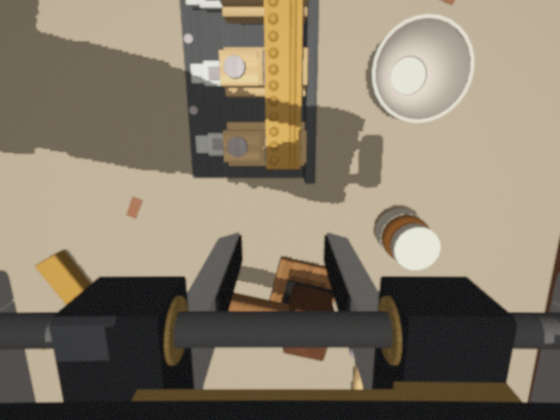

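```bash
python3 - <<'E'
from h import *
t0=cloud(shot('top')).reshape(-1,3)
r=t0[(t0[:,0]>.46)&(t0[:,0]<.70)&(t0[:,1]>-.33)&(t0[:,1]<-.18)]
for z in (.087,.105):
    t=r[abs(r[:,2]-z)<.006]; print(z,len(t),cv2.minAreaRect((t[:,:2]*1000).astype(np.float32)),np.median(t[:,2]))
for x in np.arange(.49,.60,.015):
    t=r[(abs(r[:,0]-x)<.006)&(r[:,2]>.06)]
    if len(t): print(x,np.median(t[:,1:],axis=0).round(4))
E
```

```text
0.087 372 ((544.3814086914062, -245.49517822265625), (45.94755935668945, 122.20055389404297), 75.2240219116211) 0.0880738234527545
0.105 311 ((624.1116333007812, -264.4474182128906), (55.80491638183594, 51.86111831665039), 76.1539077758789) 0.10657116373014719
0.49 [-0.2285  0.0869]
0.505 [-0.2295  0.0884]
0.52 [-0.2334  0.0892]
0.535 [-0.2363  0.0881]
0.55 [-0.241   0.0876]
0.5650000000000001 [-0.2451  0.0882]
0.5800000000000001 [-0.249   0.0887]
0.5950000000000001 [-0.2601  0.088 ]
```

```bash
python3 -c "
from station import ctrl
print(ctrl.hand_in())"
```

```text
the job is handed in; nothing more can be done
None
```

I handed the job in at about 58 s of the 210 s allowed, though the hand-in returned no verdict: all three blocks are home with their pins down, the moulding lies in the saddles, and the mallet stands level about 4 mm off the pad's centre. The leaf catches were seen up behind each block when it was seated; the final check did not see the left one.

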